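Sort spring buffers by feel

ROBOT

A 7-joint arm with a two-finger parallel gripper is mounted at the origin on a cart in front of the work surface, level with it; the furniture and walls round the work are solid. World frame = base frame: x ahead of the robot, y to its left, z up, the work surface at z = 0. Lengths are in m, angles in rad, forces in N, time in s.
With the tool pointing down it reaches from about 0.4 to 0.85 m from the base axis. Payload 6.9 kg.
Tool frame: the origin (TCP) lies between the finger pads; the fingertips stand 19 mm ahead of it and the grasp point (between the pads) is the TCP (tip_reach is the distance from the TCP to the fingertips, in m); z points along the fingers, y is the direction in which the jaws open and shut (so a half turn about z gives the same grasp; the last joint's range is limited). The gripper opens to 85 mm and grips with 20 to 120 N. Pads are 22 mm wide; open, the fingers measure 114 mm over their backs; the gripper's body (76 mm by 85 mm) begins 54 mm behind the grasp point. The pads swing forward as they close: fully open they stand 13 mm farther back than shut.
Start: joints at [-1.04, 0.507, -0.238, 1.5, 0.126, 1.149, -0.155], TCP at [0.258, 0.569, 0.219] pointing down, gripper open.
Joint ranges: [-3.08, 3.08], [-0.24, 2.05], [-1.43, 1.35], [0, 2.5], [-1.52, 4.66], [0.17, 1.96], [-2.89, 2.89]. Speed limits (rad/s): [2.39, 2.39, 3.14, 3.14, 3.14, 3.14, 3.14].

INTERFACE

Orientations are given as a 3x3 rotation matrix whose columns are the frame's x, y, z axes.
In Python, from station import * gives the robot as it stands. The module is installed in compiled form; this text tells all that it offers.
- The arm moves only by the tool servo_tool, never from a script. Its argument "deltas" is a list of rows, each a list of 7 numbers: the shift along the tool's x, y, z in units of 30 mm (1.0 is 30 mm), then the turn, a rotation vector about the tool's x, y, z in units of 8 degrees (1.0 is 8 degrees), then the closure, from 0 (fully open) to 1 (shut). In form: [[x, y, z, ax, ay, az, claw], ...]. A call has 1 to 10 rows; each row shifts and turns the pose as measured when the row begins, along the tool's axes as they then stand; what a row does not reach is not made up. A row lasts 1/10 s, in which the tool goes at most 50 mm and 8.59 degrees, less where a joint would pass 70% of its speed; a pose out of reach is approached as far as the arm can. A call is refused whole if a number of a shift passes 1 or a number of a turn 1, either way. A call with a gripper value outside its range is refused whole. The fingers move at their own pace and stop on an object; "grip_force" is the grip in N (left out, the last holds). Time passes only in rows, so rows that do not move let the fingers close. It gives the time, the measured TCP pose, the force and the opening at its end, in the units of the state.
- state(): the state, without advancing time (a new reading comes with each control period).
- snapshot(name): name is "side" or "top" or "wrist"; returns a dict with "img" (384x512x3 uint8, blue, green, red), "range_z" (384x512 float32, m along the optical axis (not along the pixel's ray), 0 where there is no reading), "mtx" (3x3 intrinsics, pixels), "R" (3x3) and "t" (3): a world point X has camera coordinates R X + t; the wrist camera has in their place "mount" (4x4, takes a point from camera to tool coordinates, whose origin is the TCP and whose axes are the flange's). Camera axes: x right, y down, z forward; pixel columns grow to the right and rows downward; lengths in m; the calibration is good to about 2 mm. The wrist camera is an equidistant fisheye: a pixel r from the principal point sees the ray r / f radians off the axis. A picture is of the moment at which its call begins: read the wrist's pose just before it.
- close_job(): hands the job in, once; it reports no verdict.
Trained networks look in a picture, given as the dict that the camera call returned (one of the last four; its "shot" number tells which), for a name from the list of things; names that differ only in an ending like _2 or _b are one class to them, and where a whole thing is asked for, a point or a joint stands for the part that bears it (a point fixed in the world has none). Each returns a list of dicts, best first, with "conf" (0 to 1); they miss things now and then, are a little off and sometimes report something else, mostly with a low value. They report only what shows in the picture. A call takes as long as a camera call.
- spot_in(picture, label): "extent" ([left, top, width, height] in pixels, round what is visible of it).
- silhouettes(picture, label): "mask" (384x512 bool, what is visible of it) and "extent" ([left, top, width, height] in pixels, round what is visible of it).
The state is a dict: "time": time; "joint_positions": joint angles; "joint_velocities": joint speeds; "tau": joint torques, N m; "ee_pos": TCP position; "eef_rot": TCP orientation; "force": force on the tool from outside, world axes, zero at the start; "moment": the same for the moment, N m; "width": finger opening in m.
Only numpy, scipy, OpenCV 4.12 (cv2) and the standard library are available. Lean on these libraries where they do the work, as an engineer would, in place of code of your own. Each camera call takes 0.05 s, during which the arm holds its last target. There are 200 camera calls.

TASK

Slide the vise open and take out the spring buffer clamped in it; press every buffer on the bench, that one included, well down (most of its travel, so that its rubber ring rides at least 8 mm up the rod) on the steel plate, and nowhere else, to feel whether its spring is soft or stiff. Stand the soft ones upright in the wooden tray and the stiff ones upright in the round steel dish, and slide the empty vise fully shut again.

Things in the scene. Friction and masses are not known exactly. Their poses are not given: they have to be found in the camera images.
- buffer_a: spring buffer, may be absent; all look alike. Foot flange 56 mm across, 8 mm thick; aluminium barrel 40 mm across up to z = 48 mm; bare 12 mm rod; dark round knob 30 mm across from z = 72 to 100 mm. About 0.37 kg; can be lifted by the knob. Origin: centre of the flange's underside, z up. Stands upright on the bench or (one, any) in the vise
- buffer_a_plunger (a joint): how far the sprung knob of buffer_a is pushed down towards the barrel at present: 0 (out) to 0.012 m (bottomed). Pressing the whole buffer down by its knob works. 2 N of preload; then a soft spring adds about 0.7 N per mm, a stiff one about 1.9 N per mm, which can only be felt
- buffer_a_ring (a joint): black rubber ring (22 mm across, 5 mm high) on the rod of buffer_a: starts at 0, resting on the barrel; each press pushes it up the rod and it stays there, so it shows the deepest press so far, 0 to 0.012 m
- buffer_b: spring buffer, may be absent; all look alike. Foot flange 56 mm across, 8 mm thick; aluminium barrel 40 mm across up to z = 48 mm; bare 12 mm rod; dark round knob 30 mm across from z = 72 to 100 mm. About 0.37 kg; can be lifted by the knob. Origin: centre of the flange's underside, z up. Stands upright on the bench or (one, any) in the vise
- buffer_b_plunger (a joint): how far the sprung knob of buffer_b is pushed down towards the barrel at present: 0 (out) to 0.012 m (bottomed). Pressing the whole buffer down by its knob works. 2 N of preload; then a soft spring adds about 0.7 N per mm, a stiff one about 1.9 N per mm, which can only be felt
- buffer_b_ring (a joint): black rubber ring (22 mm across, 5 mm high) on the rod of buffer_b: starts at 0, resting on the barrel; each press pushes it up the rod and it stays there, so it shows the deepest press so far, 0 to 0.012 m
- buffer_c: spring buffer, may be absent; all look alike. Foot flange 56 mm across, 8 mm thick; aluminium barrel 40 mm across up to z = 48 mm; bare 12 mm rod; dark round knob 30 mm across from z = 72 to 100 mm. About 0.37 kg; can be lifted by the knob. Origin: centre of the flange's underside, z up. Stands upright on the bench or (one, any) in the vise
- buffer_c_plunger (a joint): how far the sprung knob of buffer_c is pushed down towards the barrel at present: 0 (out) to 0.012 m (bottomed). Pressing the whole buffer down by its knob works. 2 N of preload; then a soft spring adds about 0.7 N per mm, a stiff one about 1.9 N per mm, which can only be felt
- buffer_c_ring (a joint): black rubber ring (22 mm across, 5 mm high) on the rod of buffer_c: starts at 0, resting on the barrel; each press pushes it up the rod and it stays there, so it shows the deepest press so far, 0 to 0.012 m
- buffer_d: spring buffer, may be absent; all look alike. Foot flange 56 mm across, 8 mm thick; aluminium barrel 40 mm across up to z = 48 mm; bare 12 mm rod; dark round knob 30 mm across from z = 72 to 100 mm. About 0.37 kg; can be lifted by the knob. Origin: centre of the flange's underside, z up. Stands upright on the bench or (one, any) in the vise
- buffer_d_plunger (a joint): how far the sprung knob of buffer_d is pushed down towards the barrel at present: 0 (out) to 0.012 m (bottomed). Pressing the whole buffer down by its knob works. 2 N of preload; then a soft spring adds about 0.7 N per mm, a stiff one about 1.9 N per mm, which can only be felt
- buffer_d_ring (a joint): black rubber ring (22 mm across, 5 mm high) on the rod of buffer_d: starts at 0, resting on the barrel; each press pushes it up the rod and it stays there, so it shows the deepest press so far, 0 to 0.012 m
- press_plate: flat square steel plate, 100 x 100 x 10 mm, fixed to the bench; origin at the centre of its underside (top face at z = 10 mm)
- tray: open rectangular wooden tray, 150 mm along its x, 90 mm along its y, 20 mm high, walls 6 mm, inner floor 6 mm above the bench; fixed; origin at the centre of its underside. Holds two buffers side by side along its x
- dish: round open steel dish, inside about 134 mm across at the floor, 152 mm over the rim, 18 mm high, floor 4 mm thick; fixed; origin at the centre of its underside. Holds two buffers side by side
- slide_vise: grey quick-slide vise fixed on the bench, 225 x 120 mm, 44 mm high (its handle 90 mm); origin on the bench at the centre of the clamped part. Fixed jaw on its +x side; its -x axis is the opening direction. The bench is bare between its two side rails: the clamped buffer stands on the bench
- vise_jaw (a joint): sliding jaw: 0 closed, up to 0.05 m open, moving along the vise's -x; it slides against about 5 N of friction and stays where it is left. Its fork straddles the barrel over the foot flange (fork from 12 to 28 mm above the bench), so the part cannot be lifted until the jaw is at least 0.038 m open
- jaw_handle (a point): point on the jaw's black upright handle, 15 mm below its top; the handle is 30 mm wide along the vise's y, 16 mm along its x, its top 90 mm above the bench, standing free from 45 mm up; moves with the jaw; axes as the vise's

How it is judged:
On the way, in this order (a step that is already met when the one before it is completed fails the run):
1. the vise jaw has been slid open at least 36 mm (value of joint vise_jaw above 0.036 m), for 0.1 s.
2. every buffer has been pressed in by at least 7 mm (its ring shows it) (value of joint each of buffer_a_ring, buffer_b_ring, buffer_c_ring, buffer_d_ring above 0.007 m), for 0.1 s.
At the end, for the whole second after the job is handed in: every soft buffer stands upright (within 0.15 rad) and at rest on the floor of the wooden tray, every stiff one on the floor of the round dish, each one's ring at least 7 mm up its rod, and the vise jaw is shut to within 6 mm (all of step 2 and value of joint vise_jaw below 0.006 m and x of buffer_a in the frame of tray between -0.052 and 0.052 m and y of buffer_a in the frame of tray between -0.028 and 0.028 m and height (world z) of each of buffer_a, buffer_b, buffer_c, buffer_d below 0.014 m and angle between each of buffer_a, buffer_b, buffer_c, buffer_d's own z axis and vertical below 0.15 rad and linear speed of each of buffer_a, buffer_b, buffer_c, buffer_d below 0.02 m/s and horizontal distance between each of buffer_b, buffer_d and dish below 0.05 m and x of buffer_c in the frame of tray between -0.052 and 0.052 m and y of buffer_c in the frame of tray between -0.028 and 0.028 m); the robot touches nothing.
It fails at once if buffer_a is pressed in by more than 7 mm while its middle is not over the steel plate (value of joint buffer_a_plunger above 0.007 m and horizontal distance between buffer_a and press_plate above 0.06 m).
It fails at once if buffer_b is pressed in by more than 7 mm while its middle is not over the steel plate (value of joint buffer_b_plunger above 0.007 m and horizontal distance between buffer_b and press_plate above 0.06 m).
It fails at once if buffer_c is pressed in by more than 7 mm while its middle is not over the steel plate (value of joint buffer_c_plunger above 0.007 m and horizontal distance between buffer_c and press_plate above 0.06 m).
It fails at once if buffer_d is pressed in by more than 7 mm while its middle is not over the steel plate (value of joint buffer_d_plunger above 0.007 m and horizontal distance between buffer_d and press_plate above 0.06 m).
Of buffer_c, buffer_d only 1 to 2 are there at a start; the rules pass over those that are not, and their reading is None.
At some moment in a run one of buffer_c, buffer_d may be knocked a few centimetres aside while the robot is not near it.
It also fails if it takes over 210 s, if anything falls off the work surface, if the arm or the gripper's body presses on something with over 40 N, if the wrist force passes 120 N, or if a joint passes its speed limit or range.

## Working session

There is one attempt and no reset: what is moved stays moved. The work goes in short steps, Python scripts to look and compute and a tool call to move; the robot and the scene stay as the last step left them, time stands still between calls to the robot, and variables do not carry over. Pictures are saved under pics/ and viewed, about 12 in all and at most 16, crops included, and the job is handed in when it is done.

Besides the shell and the picture viewer there is one more tool, called after ">>>" in YAML: its name, and indented under it one key for each argument. servo_tool: Moves the arm, as the interface text tells. Its arguments: {"type":"object","properties":{"deltas":{"type":"array","items":{"type":"array","items":{"type":"number"}}},"grip_force":{"type":"number"}},"required":["deltas"]}

```bash
mkdir -p pics
cat > h.py <<'E'
from station import *
import numpy as np, cv2
def world(p,u,v,z):
    R,t,K=np.array(p['R']),np.array(p['t']),np.array(p['mtx'])
    return R.T@(np.linalg.inv(K)@np.array([u,v,1])*z-t)
def cloud(p,m=None):
    K=np.array(p['mtx']);Z=p['range_z'];v,u=np.nonzero((Z>0)&(True if m is None else m))
    z=Z[v,u];c=np.stack([(u-K[0,2])*z/K[0,0],(v-K[1,2])*z/K[1,1],z],1)
    return (c-np.array(p['t']))@np.array(p['R'])
def find(p,l,th=.3):
    for s in silhouettes(p,l):
        if s['conf']<th: continue
        X=cloud(p,s['mask']); 
        if len(X)<5: continue
        top=np.percentile(X[:,2],97); T=X[X[:,2]>top-.006]
        print(l,round(s['conf'],2),s['extent'],'med',X.mean(0).round(3),'min',np.percentile(X,2,0).round(3),'max',np.percentile(X,98,0).round(3),'topc',T.mean(0).round(3))
E
python3 - <<'E'
from h import *
s=state();print({k:np.round(s[k],3) for k in('time','ee_pos','eef_rot','force','width')})
ims=[]
for n in('top','side'):
    p=snapshot(n);ims.append(p['img']);print(n,p['mtx'],p['R'],p['t'])
    for l in('buffer_a','press_plate','tray','dish','slide_vise','jaw_handle'): find(p,l)
cv2.imwrite('pics/1.png',cv2.resize(ims[0],(800,600)));cv2.imwrite('pics/2.png',cv2.resize(ims[1],(800,600)))
E
```

```text
{'time': np.float64(0.0), 'ee_pos': array([0.257, 0.569, 0.218]), 'eef_rot': array([[-0.911,  0.412, -0.001],
       [ 0.412,  0.911, -0.002],
       [-0.   , -0.002, -1.   ]]), 'force': array([-0.196, -0.284, -0.33 ]), 'width': np.float64(0.086)}
top [[496.26485865   0.         258.13445433]
 [  0.         496.26485865 190.19236231]
 [  0.           0.           1.        ]] [[ 0.00851062 -0.99977816 -0.01926649]
 [-0.98387328 -0.00492964 -0.17879893]
 [ 0.17866429  0.02047748 -0.98369698]] [0.06957122 0.5212228  1.2672777 ]
buffer_a 0.73 [244.0, 132.1, 25.2, 22.1] med [0.645 0.082 0.051] min [0.627 0.057 0.001] max [0.667 0.108 0.103] topc [0.652 0.083 0.101]
buffer_a 0.7 [303.2, 216.0, 22.4, 22.5] med [ 0.428 -0.072  0.053] min [ 0.41  -0.101  0.004] max [ 0.455 -0.053  0.103] topc [ 0.432 -0.076  0.101]
buffer_a 0.69 [171.2, 153.3, 17.1, 21.3] med [0.59  0.29  0.067] min [0.575 0.275 0.007] max [0.61  0.31  0.104] topc [0.593 0.294 0.101]
buffer_a 0.66 [249.7, 126.8, 10.9, 16.9] med [0.649 0.082 0.095] min [0.638 0.069 0.052] max [0.664 0.094 0.104] topc [0.651 0.082 0.101]
buffe
[... 2131 characters left out ...]
9]
tray 0.63 [232.5, 151.0, 8.0, 17.6] med [0.601 0.311 0.066] min [ 0.58   0.277 -0.001] max [0.663 0.419 0.1  ] topc [0.592 0.291 0.098]
dish 0.7 [279.0, 209.8, 51.6, 34.1] med [ 0.594 -0.098  0.006] min [ 0.519 -0.173 -0.001] max [ 0.662 -0.031  0.017] topc [ 0.593 -0.097  0.015]
dish 0.37 [211.9, 155.5, 32.0, 26.0] med [0.537 0.286 0.038] min [0.491 0.241 0.014] max [0.587 0.347 0.086] topc [0.497 0.302 0.084]
slide_vise 0.76 [195.7, 155.8, 68.7, 36.6] med [0.553 0.283 0.026] min [ 0.451  0.226 -0.003] max [0.655 0.394 0.081] topc [0.498 0.306 0.082]
jaw_handle 0.81 [210.7, 163.7, 32.3, 17.1] med [0.535 0.29  0.038] min [0.491 0.242 0.002] max [0.588 0.354 0.087] topc [0.498 0.306 0.085]
```

View pics/1.png

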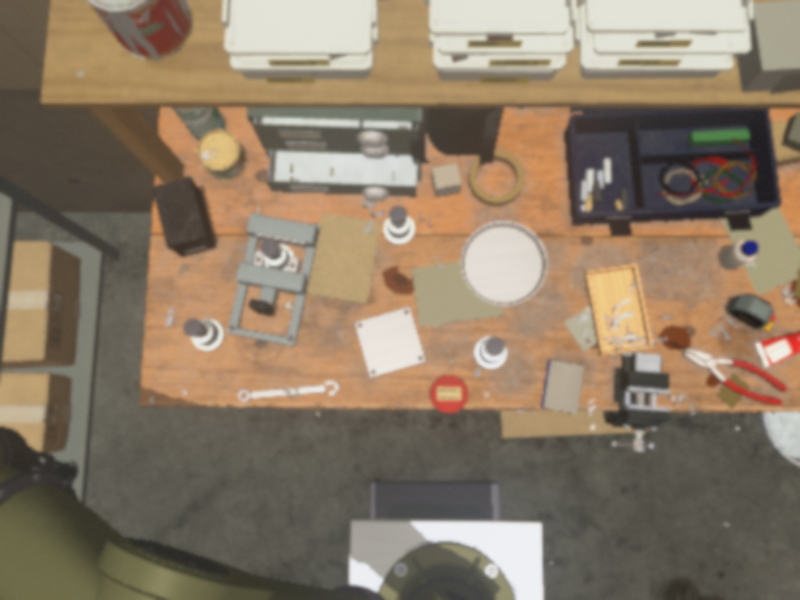

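View pics/2.png

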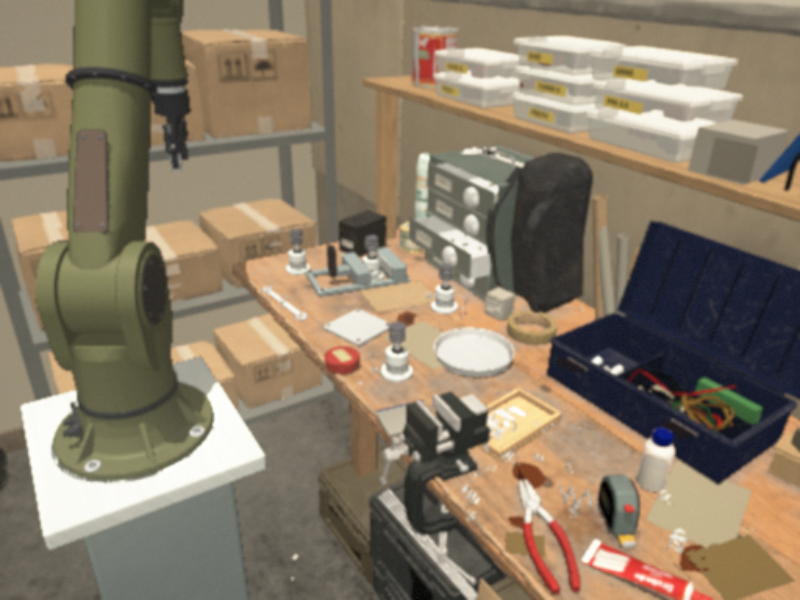

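The pictures show four buffers at about (0.652,0.081), (0.431,-0.079), (0.459,0.411) and, in the vise, (0.592,0.292). The jaw handle is near (0.499,0.308), the plate at (0.449,0.094), the dish at (0.592,-0.102) and the tray at (0.508,-0.297). First I'll go above the handle.

>>> servo_tool:
  deltas:
    - [0,0,0,0,0,-0.9,0]
    - [0,0,0,0,0,-0.9,0]
    - [-0.95,-0.71,0,0,0,0,0]
    - [-0.95,-0.71,0,0,0,0,0]
    - [-0.95,-0.71,0,0,0,0,0]
    - [-0.95,-0.71,0,0,0,0,0]
    - [-0.95,-0.71,0,0,0,0,0]
    - [-0.95,-0.71,0,0,0,0,0]
    - [-0.95,-0.71,0,0,0,0,0]
    - [-0.95,-0.71,0,0,0,0,0]
  grip_force: 60

```text
time: 1.7
ee_pos: [0.4566, 0.3636, 0.2185]
eef_rot: [[-0.989, 0.149, -0.002], [0.149, 0.989, 0.005], [0.003, 0.004, -1.0]]
force: [0.9, 0.4, -0.7]
width: 0.0854
```

```bash
cat >> h.py <<'E'
def go(x,y,z,yaw=None):
    "yaw: wanted direction of tool y in deg, modulo 180"
    s=state();R=np.array(s['eef_rot']);p=np.array(s['ee_pos'])
    cy=np.degrees(np.arctan2(R[1,1],R[0,1]));tilt=R.T@np.cross(R[:,2],[0,0,-1])
    a=0 if yaw is None else (yaw-cy+90)%180-90
    c,sn=np.cos(np.radians(a)),np.sin(np.radians(a));R2=np.array([[c,-sn,0],[sn,c,0],[0,0,1]])@R
    d=R2.T@(np.array([x,y,z])-p)/.03
    print('t',round(s['time'],2),'pos',p.round(4),'yaw',round(cy,1),'az units',round(-a/8,2),'tilt units',np.degrees(tilt/8).round(2),'shift after turn (units)',d.round(2),'F',np.round(s['force'],1),'w',round(s['width'],4))
E
python3 - <<'E'
from h import *
p=snapshot('top')
for l in('tray','press_plate','slide_vise'):
    for s in silhouettes(p,l)[:2]:
        X=cloud(p,s['mask']);r=cv2.minAreaRect((X[np.abs(X[:,2]-np.median(X[:,2]))<.03,:2]*1000).astype(np.float32))
        print(l,round(s['conf'],2),r)
X=cloud(p);Q=X[(X[:,2]>.082)&(X[:,2]<.097)&(abs(X[:,0]-.5)<.03)&(abs(X[:,1]-.309)<.03)]
print(len(Q),Q.mean(0),Q.min(0),Q.max(0))
s=state();print(np.round(s['eef_rot'],3))
go(.499,.309,.2,80);go(.499,.309,.075,80)
E
```

```text
tray 0.59 ((507.1033935546875, -297.877197265625), (151.80804443359375, 97.96994018554688), 6.087770462036133)
press_plate 0.95 ((449.4906005859375, 97.37088775634766), (101.07353210449219, 97.94031524658203), 16.001754760742188)
press_plate 0.64 ((593.654541015625, 294.6008605957031), (28.432363510131836, 28.784488677978516), 16.570703506469727)
slide_vise 0.76 ((559.4089965820312, 301.38250732421875), (120.504638671875, 217.9254150390625), 79.63186645507812)
68 [0.49987621 0.31136229 0.0891285 ] [0.49145645 0.29748823 0.08230123] [0.50776042 0.32746717 0.09345475]
[[-0.988  0.152 -0.002]
 [ 0.152  0.988  0.004]
 [ 0.003  0.004 -1.   ]]
t 1.9 pos [0.4563 0.3639 0.2182] yaw 81.3 az units 0.16 tilt units [ 0.03 -0.02 -0.  ] shift after turn (units) [-1.72 -1.56  0.6 ] F [-0.9  1.7  0.1] w 0.0854
t 1.9 pos [0.4563 0.3639 0.2182] yaw 81.3 az units 0.16 tilt units [ 0.03 -0.02 -0.  ] shift after turn (units) [-1.73 -1.57  4.76] F [-0.9  1.7  0.1] w 0.0854
```

>>> servo_tool:
  deltas:
    - [-0.6,-0.55,0.2,0,0,0.1,0]
    - [-0.7,-0.6,0.2,0,0,0,0]
    - [-0.4,-0.4,0.7,0,0,0,0]
    - [-0.1,-0.1,0.9,0,0,0,0]
    - [0,0,0.9,0,0,0,0]
    - [0,0,0.8,0,0,0,0]
    - [0,0,0.4,0,0,0,0]
    - [0,0,0,0,0,0,0]

```text
time: 2.7
ee_pos: [0.496, 0.319, 0.0932]
eef_rot: [[-0.989, 0.149, -0.002], [0.148, 0.989, 0.014], [0.004, 0.014, -1.0]]
force: [0.4, -0.1, 1.0]
width: 0.0854
```

Run:
```python
from h import *
go(.4995,.31,.075,80)
```

```text
t 2.7 pos [0.496  0.319  0.0932] yaw 81.5 az units 0.18 tilt units [ 0.1  -0.03 -0.  ] shift after turn (units) [-0.17 -0.28  0.6 ] F [ 0.4 -0.1  1. ] w 0.0854
```

>>> servo_tool:
  deltas:
    - [-0.17,-0.28,0.5,0.1,0,0.18,0]
    - [-0.05,-0.05,0.15,0,0,0,0]
    - [0,0,0,0,0,0,0.8]
    - [0,0,0,0,0,0,0.8]
    - [0,0,0,0,0,0,0.8]
    - [0,0,0,0,0,0,0.8]
    - [0,0,0,0,0,0,0.8]
    - [0,0,0,0,0,0,0.8]

```text
time: 3.5
ee_pos: [0.5029, 0.3121, 0.0765]
eef_rot: [[-0.985, 0.173, 0.002], [0.173, 0.985, 0.006], [-0.001, 0.006, -1.0]]
force: [0.8, 0.1, -3.4]
width: 0.0246
```

>>> servo_tool:
  deltas:
    - [0.4,0,0,0,0,0,0.8]
    - [0.5,0,0,0,0,0,0.8]
    - [0.5,0,0,0,0,0,0.8]
    - [0.3,0,0,0,0,0,0.8]
    - [0.2,0,0,0,0,0,0.8]
    - [0,0,0,0,0,0,0.8]

```text
time: 4.1
ee_pos: [0.4558, 0.3205, 0.0765]
eef_rot: [[-0.984, 0.179, 0.019], [0.179, 0.984, 0.009], [-0.017, 0.012, -1.0]]
force: [-1.9, 2.0, -2.0]
width: 0.0245
```

Run:
```python
from h import *
go(.4995-.0473,.31+.0083,.075,80)
```

```text
t 4.1 pos [0.4558 0.3205 0.0765] yaw 79.7 az units -0.04 tilt units [0.09 0.12 0.  ] shift after turn (units) [ 0.11 -0.09  0.05] F [-1.9  2.  -2. ] w 0.0245
```

>>> servo_tool:
  deltas:
    - [0,0,0,0,0,0,0]
    - [0,0,0,0,0,0,0]
    - [0,0,0,0,0,0,0]
    - [0,0,-0.6,0.1,0.1,0,0]
    - [0,0,-0.9,0,0,0,0]
    - [0,0,-0.9,0,0,0,0]
    - [-0.6,0,-0.9,0,0,0,0]
    - [-0.9,0,-0.3,0,0,0,0]
    - [-0.9,0,0,0,0,0,0]
    - [-0.8,0,0,0,0,0,0]

```text
time: 5.1
ee_pos: [0.5486, 0.3041, 0.1907]
eef_rot: [[-0.985, 0.175, -0.002], [0.175, 0.985, -0.003], [0.001, -0.003, -1.0]]
force: [0.3, 0.1, -1.0]
width: 0.0856
```

Run:
```python
from h import *
p=snapshot('top')
for l in('buffer_a','slide_vise','jaw_handle'): find(p,l)
s=state();q=snapshot('wrist');cv2.imwrite('pics/3.png',q['img']);print(q['mtx'],q['mount'])
go(.593,.294,.092,80)
```

```text
buffer_a 0.79 [245.6, 130.1, 21.2, 24.4] med [0.644 0.081 0.052] min [0.627 0.059 0.003] max [0.665 0.103 0.103] topc [0.651 0.083 0.1  ]
buffer_a 0.59 [117.2, 206.2, 21.9, 20.3] med [0.451 0.407 0.086] min [0.376 0.228 0.005] max [0.475 0.43  0.678] topc [0.45  0.392 0.17 ]
buffer_a 0.56 [304.3, 213.9, 22.1, 21.9] med [ 0.428 -0.073  0.049] min [ 0.407 -0.102 -0.001] max [ 0.458 -0.053  0.104] topc [ 0.432 -0.077  0.1  ]
buffer_a 0.3 [227.8, 197.9, 45.9, 47.7] med [0.449 0.097 0.01 ] min [0.397 0.047 0.004] max [0.5   0.147 0.016] topc [0.449 0.097 0.012]
slide_vise 0.77 [164.6, 134.8, 44.3, 35.6] med [0.634 0.268 0.038] min [0.588 0.227 0.009] max [0.663 0.325 0.049] topc [0.64  0.274 0.045]
[[297.31863964   0.         251.71550105]
 [  0.         297.31863964 185.09190934]
 [  0.           0.           1.        ]] [[-2.90884966e-04 -9.47788026e-01 -3.18900883e-01  8.24062372e-02]
 [ 9.99999933e-01 -2.04546247e-04 -3.04227641e-04 -9.45327438e-05]
 [ 2.23113336e-04 -3.18900950e-01  9.47788022e-01 -1.55039287e-01]
 [ 0.00000000e+00  0.00000000e+00  0.00000000e+00  1.00000000e+00]]
t 5.35 pos [0.5463 0.3046 0.1894] yaw 80.0 az units -0.0 tilt units [-0.03 -0.03 -0.  ] shift after turn (units) [-1.61 -0.06  3.24] F [-0.4  0.6  1. ] w 0.0852
```

View pics/3.png

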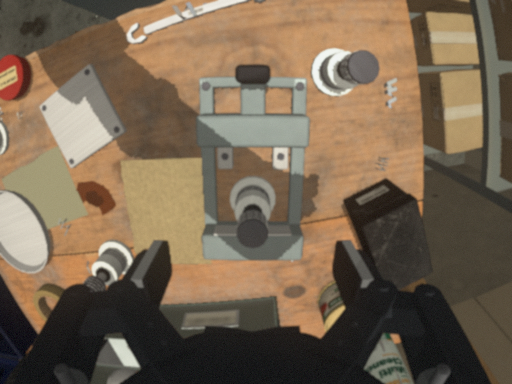

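The jaw is wide open: the fork is near (252,130) and clear of the buffer at (253,200). The knob at (253,232) is centred between the fingers. I'll descend and grip it.

>>> servo_tool:
  deltas:
    - [-0.7,-0.03,0.3,0,0,0,0]
    - [-0.6,-0.03,0.4,0,0,0,0]
    - [-0.35,0,0.7,0,0,0,0]
    - [-0.1,0,0.8,0,0,0,0]
    - [0,0,0.7,0,0,0,0]
    - [0,0,0.4,0,0,0,0]
    - [0,0,0,0,0,0,0]

```text
time: 6.05
ee_pos: [0.5944, 0.2965, 0.0855]
eef_rot: [[-0.986, 0.167, -0.008], [0.167, 0.986, -0.002], [0.007, -0.004, -1.0]]
force: [-0.1, -0.3, 0.4]
width: 0.0851
```

Run:
```python
from h import *
go(.593,.294,.090,80)
```

```text
t 6.05 pos [0.5944 0.2965 0.0855] yaw 80.4 az units 0.05 tilt units [-0.03 -0.05 -0.  ] shift after turn (units) [ 0.03 -0.09 -0.15] F [-0.1 -0.3  0.4] w 0.0851
```

>>> servo_tool:
  deltas:
    - [0,-0.08,-0.2,0,0,0,0.4]
    - [0,0,0,0,0,0,0.8]
    - [0,0,0,0,0,0,0.8]
    - [0,0,0,0,0,0,0.8]
    - [0,0,0,0,0,0,0.8]
    - [0,0,-0.3,0,0,0,0.8]
    - [0,0,-0.5,0,0,0,0.8]
    - [0,0,-0.8,0,0,0,0.8]
    - [0,0,-0.9,0,0,0,0.8]
    - [0,0,-0.6,0,0,0,0.8]

```text
time: 7.05
ee_pos: [0.5941, 0.295, 0.1924]
eef_rot: [[-0.986, 0.166, -0.007], [0.166, 0.986, -0.001], [0.007, -0.002, -1.0]]
force: [0.6, -0.8, -0.5]
width: 0.0167
```

Run:
```python
from h import *
go(.449,.096,.17,80)
```

```text
t 7.05 pos [0.5941 0.295  0.1924] yaw 80.5 az units 0.06 tilt units [-0.02 -0.05 -0.  ] shift after turn (units) [ 3.61 -7.37  0.79] F [ 0.6 -0.8 -0.5] w 0.0167
```

Run:
```python
from h import *
q=snapshot('wrist');cv2.imwrite('pics/4.png',q['img']);p=snapshot('side')
cv2.imwrite('pics/5.png',cv2.resize(p['img'][60:220,140:350],None,fx=3.5,fy=3.5));find(p,'buffer_a');find(snapshot('top'),'buffer_a')
print(state()['width'],state()['force'])
```

```text
buffer_a 0.76 [245.1, 204.8, 19.2, 40.3] med [ 0.428 -0.086  0.044] min [ 0.409 -0.104  0.001] max [ 0.457 -0.06   0.099] topc [ 0.431 -0.081  0.098]
buffer_a 0.59 [229.0, 150.5, 17.1, 29.6] med [0.59  0.285 0.047] min [0.573 0.27  0.003] max [0.611 0.305 0.099] topc [0.592 0.291 0.098]
buffer_a 0.58 [274.1, 169.0, 19.7, 33.2] med [0.647 0.074 0.039] min [ 0.627  0.056 -0.002] max [0.69  0.104 0.098] topc [0.648 0.076 0.097]
buffer_a 0.87 [115.9, 204.7, 29.3, 23.7] med [0.457 0.407 0.05 ] min [0.435 0.389 0.002] max [0.485 0.428 0.103] topc [0.46  0.414 0.101]
buffer_a 0.61 [304.5, 214.6, 21.9, 24.0] med [ 0.427 -0.074  0.052] min [ 0.407 -0.101  0.003] max [ 0.452 -0.054  0.104] topc [ 0.433 -0.077  0.1  ]
0.016869039680067584 [-0.43605006 -0.26296548  0.38646122]
```

View pics/4.png

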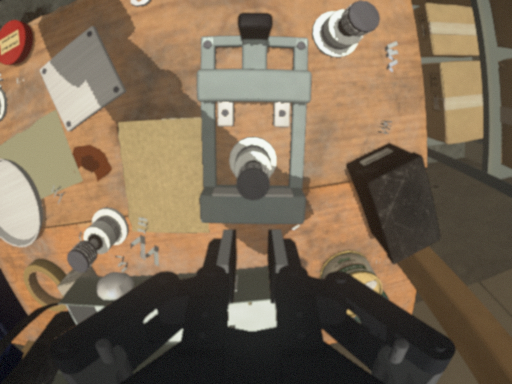

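View pics/5.png

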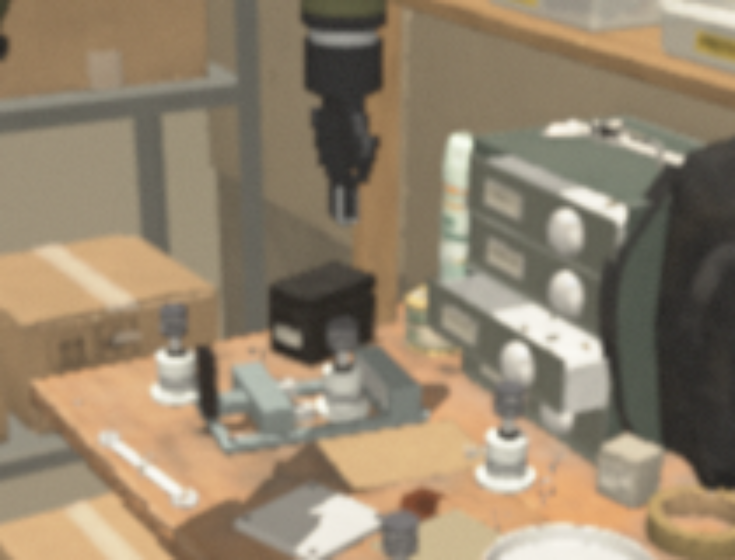

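The grip failed: the buffer still stands at (253,170) in the wrist view and the fingers closed on nothing, probably because I lifted before they clamped. I'll go down again, close fully and check the width before lifting.

>>> servo_tool:
  deltas:
    - [0,0,0,0,0,0,0]
    - [0,0,0,0,0,0,0]
    - [0,0,0,0,0,0,0]
    - [0,0,0,0,0,0,0]
    - [0,0,0.6,0,0,0,0]
    - [0,0,0.9,0,0,0,0]
    - [0,0,0.9,0,0,0,0]
    - [0,0,0.8,0,0,0,0]
    - [0,0,0.4,0,0,0,0]
    - [0,0,0,0,0,0,0]

```text
time: 8.3
ee_pos: [0.5911, 0.2935, 0.0745]
eef_rot: [[-0.986, 0.165, -0.013], [0.166, 0.986, -0.005], [0.012, -0.007, -1.0]]
force: [-0.5, 0.4, -0.2]
width: 0.0855
```

Run:
```python
from h import *
go(.593,.293,.087,80)
```

```text
t 8.3 pos [0.5911 0.2935 0.0745] yaw 80.5 az units 0.06 tilt units [-0.05 -0.09  0.  ] shift after turn (units) [-0.06 -0.01 -0.42] F [-0.5  0.4 -0.2] w 0.0855
```

>>> servo_tool:
  deltas:
    - [-0.05,0,-0.35,0,-0.09,0,0]
    - [0,0,0,0,0,0,1]
    - [0,0,0,0,0,0,1]
    - [0,0,0,0,0,0,1]
    - [0,0,0,0,0,0,1]
    - [0,0,0,0,0,0,1]
    - [0,0,0,0,0,0,1]
    - [0,0,0,0,0,0,1]

```text
time: 9.1
ee_pos: [0.5954, 0.2948, 0.0915]
eef_rot: [[-0.986, 0.166, 0.007], [0.166, 0.986, -0.003], [-0.008, -0.002, -1.0]]
force: [-0.2, -0.2, 0.2]
width: 0.0001
```

Run:
```python
from h import *
q=snapshot('wrist');p=snapshot('side')
a=cv2.resize(p['img'][110:200,200:310],None,fx=4.2,fy=4.2)
b=cv2.resize(q['img'][120:384,130:400],(387,378));cv2.imwrite('pics/6.png',np.hstack([a[:378],b]))
```

```text
(no output)
```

View pics/6.png

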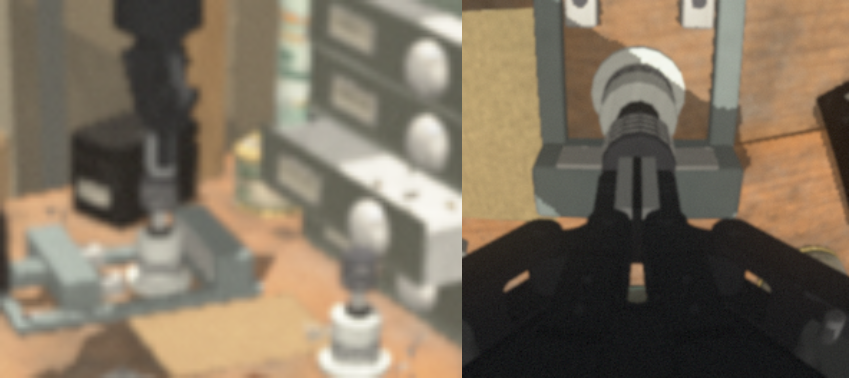

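```bash
cat >> h.py <<'E'
def wcloud(q):
    "wrist cloud in tool coords (h,w,3)"
    K=np.array(q['mtx']);v,u=np.mgrid[0:384,0:512];dx,dy=u-K[0,2],v-K[1,2];r=np.hypot(dx,dy)+1e-9;th=r/K[0,0]
    Z=q['range_z'];t=np.tan(np.minimum(th,1.5));c=np.stack([dx/r*t*Z,dy/r*t*Z,Z,np.ones_like(Z)],-1)
    X=(c@np.array(q['mount']).T)[...,:3];X[Z<=0]=np.nan;return X
def wworld(q,s):
    return wcloud(q)@np.array(s['eef_rot']).T+np.array(s['ee_pos'])
E
python3 - <<'E'
from h import *
s=state();q=snapshot('wrist');X=wcloud(q);W=wworld(q,s)
for c in (248,253,259):
  for r in range(195,300,8): print(c,r,X[r,c].round(3),W[r,c].round(3))
go(.593,.293,.087,80)
E
```

```text
248 195 [ 0.01  -0.003  0.038] [0.585 0.294 0.054]
248 203 [ 0.016 -0.002  0.01 ] [0.58  0.295 0.081]
248 211 [ 0.016 -0.002 -0.002] [0.58  0.295 0.093]
248 219 [ 0.014 -0.002 -0.009] [0.581 0.295 0.1  ]
248 227 [ 0.009 -0.002 -0.008] [0.586 0.294 0.1  ]
248 235 [ 0.012 -0.002 -0.023] [0.583 0.295 0.114]
248 243 [ 0.011 -0.002 -0.03 ] [0.584 0.295 0.122]
248 251 [ 0.012 -0.002 -0.039] [0.583 0.295 0.13 ]
248 259 [ 0.011 -0.002 -0.045] [0.584 0.295 0.136]
248 267 [ 0.01  -0.002 -0.05 ] [0.584 0.295 0.141]
248 275 [ 0.006 -0.002 -0.049] [0.589 0.294 0.141]
248 283 [ 0.002 -0.002 -0.05 ] [0.593 0.294 0.142]
248 291 [-0.003 -0.002 -0.05 ] [0.597 0.293 0.141]
248 299 [-0.007 -0.002 -0.05 ] [0.602 0.292 0.142]
253 195 [0.01  0.001 0.038] [0.586 0.297 0.053]
253 203 [0.016 0.001 0.008] [0.579 0.298 0.083]
253 211 [ 0.016  0.001 -0.003] [0.58  0.298 0.094]
253 219 [ 0.014  0.001 -0.009] [0.582 0.298 0.1  ]
253 227 [ 0.009  0.001 -0.009] [0.587 0.297 0.1  ]
253 235 [ 0.012  0.001 -0.023] [0.584 0.297 0.114]
253 243 [ 0.012  0.    -0.032] [0.583 0.297 0.123]
253 251 [ 0.011  0.    -0.038] [0.5
[... 491 characters left out ...]
 -0.01 ] [0.582 0.301 0.101]
259 227 [ 0.009  0.004 -0.008] [0.587 0.3   0.1  ]
259 235 [ 0.011  0.004 -0.022] [0.585 0.3   0.114]
259 243 [ 0.011  0.003 -0.031] [0.584 0.3   0.122]
259 251 [ 0.012  0.003 -0.039] [0.584 0.3   0.13 ]
259 259 [ 0.011  0.003 -0.044] [0.585 0.3   0.136]
259 267 [ 0.011  0.003 -0.05 ] [0.585 0.3   0.142]
259 275 [ 0.012  0.003 -0.058] [0.583 0.3   0.15 ]
259 283 [ 0.012  0.003 -0.064] [0.583 0.3   0.155]
259 291 [ 0.01   0.003 -0.066] [0.585 0.299 0.157]
259 299 [ 0.001  0.003 -0.06 ] [0.594 0.298 0.152]
t 9.25 pos [0.5953 0.2948 0.0914] yaw 80.5 az units 0.06 tilt units [-0.01  0.05 -0.  ] shift after turn (units) [ 0.07 -0.07  0.14] F [-0.5 -0.1  0.1] w -0.0001
```

Run:
```python
import station
from h import *
print([ (k,getattr(station,k)) for k in dir(station) if k[0]!='_' and not callable(getattr(station,k))], state().keys())
s=state();q=snapshot('wrist');X=wcloud(q)
for c in (236,241,245,262,266):print(c,[tuple(X[r,c,[0,2]].round(3)) for r in range(219,240,3)])
```

```text
[('tip_reach', 0.019)] dict_keys(['time', 'joint_positions', 'joint_velocities', 'tau', 'ee_pos', 'eef_rot', 'force', 'moment', 'width'])
236 [(np.float64(0.013), np.float64(-0.007)), (np.float64(0.012), np.float64(-0.01)), (np.float64(0.01), np.float64(-0.009)), (np.float64(0.008), np.float64(-0.009)), (np.float64(0.007), np.float64(-0.01)), (np.float64(0.004), np.float64(-0.008)), (np.float64(0.003), np.float64(-0.01))]
241 [(np.float64(0.014), np.float64(-0.009)), (np.float64(0.012), np.float64(-0.009)), (np.float64(0.01), np.float64(-0.009)), (np.float64(0.008), np.float64(-0.009)), (np.float64(0.012), np.float64(-0.02)), (np.float64(0.011), np.float64(-0.022)), (np.float64(0.011), np.float64(-0.024))]
245 [(np.float64(0.014), np.float64(-0.008)), (np.float64(0.012), np.float64(-0.009)), (np.float64(0.01), np.float64(-0.009)), (np.float64(0.008), np.float64(-0.008)), (np.float64(0.012), np.float64(-0.019)), (np.float64(0.012), np.float64(-0.023)), (np.float64(0.011), np.float64(-0.024))]
262 [(np.float64(0.014), np.float64(-0.009)), (np.float64(0.012), np.float64(-0.009)), (np.float64(0.011), np.float64(-0.01)), (np.float64(0.008), np.float64(-0.009)), (np.float64(0.011), np.float64(-0.018)), (np.float64(0.012), np.float64(-0.022)), (np.float64(0.011), np.float64(-0.025))]
266 [(np.float64(0.014), np.float64(-0.008)), (np.float64(0.012), np.float64(-0.009)), (np.float64(0.01), np.float64(-0.009)), (np.float64(0.008), np.float64(-0.009)), (np.float64(0.006), np.float64(-0.009)), (np.float64(0.005), np.float64(-0.01)), (np.float64(0.003), np.float64(-0.009))]
```

Depth says the shut fingertips end about 17 mm behind the TCP, not 19 mm ahead of it, so they closed just above the knob (top at z 0.100). The side view agrees. I'll open, go lower and check the force.

>>> servo_tool:
  deltas:
    - [0,0,0,0,0,0,0]
    - [0,0,0,0,0,0,0]
    - [0,0,0,0,0,0,0]
    - [0,0,0,0,0,0,0]
    - [0.06,-0.05,0,0,0.05,0,0]
    - [0,0,0.3,0,0,0,0]
    - [0,0,0.3,0,0,0,0]
    - [0,0,0.2,0,0,0,0]
    - [0,0,0,0,0,0,0]

```text
time: 10.2
ee_pos: [0.5927, 0.2931, 0.0644]
eef_rot: [[-0.986, 0.166, -0.001], [0.166, 0.986, -0.003], [0.001, -0.003, -1.0]]
force: [0.4, 0.6, -0.7]
width: 0.0852
```

Run:
```python
from h import *
s=state();q=snapshot('wrist');X=wcloud(q)
p=snapshot('side')
a=cv2.resize(p['img'][110:200,200:310],None,fx=4.2,fy=4.2)
b=cv2.resize(q['img'][120:384,130:400],(387,378));cv2.imwrite('pics/7.png',np.hstack([a[:378],b]))
go(.593,.293,.06,80)
# finger columns: lowest tool z on points near the finger plane |y|>.025
m=(np.abs(X[...,1])>.03)&(np.abs(X[...,1])<.065)&(np.abs(X[...,0])<.016)&(X[...,2]<.06)
print(np.nanpercentile(X[m],[0,2,10,50,90,98,100],axis=0).round(3))
```

```text
t 10.3 pos [0.5931 0.2933 0.0654] yaw 80.5 az units 0.06 tilt units [-0.01 -0.   -0.  ] shift after turn (units) [ 0.   -0.01  0.18] F [0.  0.8 0.1] w 0.0855
[[-0.016 -0.065 -0.124]
 [-0.011 -0.064 -0.119]
 [-0.006 -0.061 -0.112]
 [ 0.009  0.031 -0.08 ]
 [ 0.013  0.061 -0.03 ]
 [ 0.014  0.064  0.053]
 [ 0.016  0.065  0.06 ]]
```

View pics/7.png

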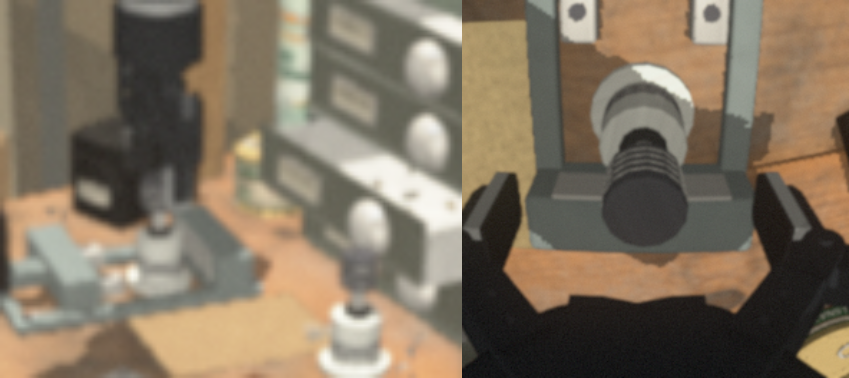

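The pads now straddle the knob (crop centre (645,210)). I'll go slightly lower and close.

>>> servo_tool:
  deltas:
    - [0,0,0.2,0,0,0,0]
    - [0,0,0,0,0,0,1]
    - [0,0,0,0,0,0,1]
    - [0,0,0,0,0,0,1]
    - [0,0,0,0,0,0,1]
    - [0,0,0,0,0,0,1]
    - [0,0,0,0,0,0,1]
  grip_force: 60

```text
time: 11.0
ee_pos: [0.5937, 0.2943, 0.0601]
eef_rot: [[-0.986, 0.165, 0.002], [0.165, 0.986, -0.0], [-0.002, -0.0, -1.0]]
force: [0.1, -0.2, -1.0]
width: 0.0287
```

Run:
```python
from h import *
s=state();q=snapshot('wrist');X=wcloud(q)
go(.593,.293,.06,80)
for r in range(200,340,10):print(r,X[r,245].round(3),X[r,254].round(3))
```

```text
t 11.05 pos [0.5937 0.2942 0.0601] yaw 80.5 az units 0.06 tilt units [-0.    0.01 -0.  ] shift after turn (units) [ 0.02 -0.05  0.  ] F [-0.1  0.5 -0. ] w 0.0284
200 [ 0.017 -0.004  0.011] [0.017 0.001 0.011]
210 [ 0.01  -0.004  0.012] [0.01  0.001 0.011]
220 [ 0.006 -0.004  0.007] [0.006 0.001 0.006]
230 [ 0.015 -0.003 -0.024] [ 0.015  0.001 -0.025]
240 [ 0.015 -0.003 -0.034] [ 0.015  0.001 -0.035]
250 [ 0.012 -0.003 -0.039] [ 0.013  0.001 -0.04 ]
260 [ 0.008 -0.003 -0.04 ] [ 0.008  0.001 -0.041]
270 [ 0.002 -0.003 -0.041] [ 0.002  0.001 -0.04 ]
280 [-0.004 -0.003 -0.04 ] [-0.003  0.001 -0.041]
290 [-0.01  -0.003 -0.041] [-0.01   0.001 -0.04 ]
300 [-0.103 -0.006  0.06 ] [-0.103  0.002  0.06 ]
310 [-0.117 -0.007  0.061] [-0.117  0.002  0.061]
320 [-0.13  -0.007  0.06 ] [-0.13   0.002  0.06 ]
330 [ 0.011 -0.002 -0.087] [-0.144  0.002  0.06 ]
```

Gripped, with a width of 28.5 mm. With the foot on the bench the TCP is 60 mm above the foot. I'll lift a little first.

>>> servo_tool:
  deltas:
    - [0,0,-0.2,0,0,0,1]
    - [0,0,-0.3,0,0,0,1]
    - [0,0,-0.6,0,0,0,1]
    - [0,0,-0.9,0,0,0,1]
    - [0,0,-0.9,0,0,0,1]
    - [0,0,-0.9,0,0,0,1]
    - [0,0,-0.2,0,0,0,1]

```text
time: 11.75
ee_pos: [0.5913, 0.2923, 0.1834]
eef_rot: [[-0.986, 0.166, -0.006], [0.166, 0.986, -0.005], [0.005, -0.006, -1.0]]
force: [0.7, 0.5, -3.1]
width: 0.0285
```

Run:
```python
from h import *
go(.449,.096,.16,80)
```

```text
t 11.75 pos [0.5913 0.2923 0.1834] yaw 80.5 az units 0.06 tilt units [-0.04 -0.04 -0.  ] shift after turn (units) [ 3.53 -7.26  0.84] F [ 0.7  0.5 -3.1] w 0.0285
```

>>> servo_tool:
  deltas:
    - [0.2,-0.4,0,0,0,0,1]
    - [0.4,-0.85,0,0,0,0,1]
    - [0.45,-0.9,0,0,0,0,1]
    - [0.45,-0.9,0,0,0,0,1]
    - [0.45,-0.9,0,0,0,0,1]
    - [0.45,-0.9,0,0,0,0,1]
    - [0.45,-0.9,0,0,0,0,1]
    - [0.4,-0.8,0,0,0,0,1]
    - [0.25,-0.5,0,0,0,0,1]
    - [0.1,-0.2,0,0,0,0,1]

```text
time: 12.75
ee_pos: [0.4383, 0.0876, 0.1797]
eef_rot: [[-0.986, 0.165, -0.013], [0.165, 0.986, -0.007], [0.012, -0.009, -1.0]]
force: [0.5, -0.1, -3.7]
width: 0.0283
```

Run:
```python
from h import *
go(.449,.096,.075,80)
```

```text
t 12.75 pos [0.4383 0.0876 0.1797] yaw 80.5 az units 0.07 tilt units [-0.06 -0.09 -0.  ] shift after turn (units) [-0.34  0.37  3.48] F [ 0.5 -0.1 -3.7] w 0.0283
```

>>> servo_tool:
  deltas:
    - [-0.34,0.37,0.3,-0.05,-0.08,0,1]
    - [-0.05,0.05,0.7,0,0,0,1]
    - [0,0,0.8,0,0,0,1]
    - [0,0,0.7,0,0,0,1]
    - [0,0,0.4,0,0,0,1]
    - [0,0,0.2,0,0,0,1]
    - [0,0,0,0,0,0,1]

```text
time: 13.45
ee_pos: [0.4539, 0.1004, 0.0826]
eef_rot: [[-0.986, 0.164, 0.002], [0.164, 0.986, 0.001], [-0.002, 0.001, -1.0]]
force: [-1.5, -0.1, -3.2]
width: 0.0284
```

Run:
```python
from h import *
go(.449,.096,.07,80)
```

```text
t 13.45 pos [0.4539 0.1004 0.0826] yaw 80.5 az units 0.07 tilt units [ 0.01  0.01 -0.  ] shift after turn (units) [ 0.14 -0.17  0.42] F [-1.5 -0.1 -3.2] w 0.0284
```

>>> servo_tool:
  deltas:
    - [0.1,-0.12,0.2,0,0,0,1]
    - [0,0,0.2,0,0,0,1]
    - [0,0,0.1,0,0,0,1]
    - [0,0,0.1,0,0,0,1]
    - [0,0,0.05,0,0,0,1]

```text
time: 13.95
ee_pos: [0.4521, 0.0981, 0.0644]
eef_rot: [[-0.986, 0.164, 0.007], [0.164, 0.986, 0.002], [-0.007, 0.003, -1.0]]
force: [-2.3, 0.1, 7.0]
width: 0.0283
```

>>> servo_tool:
  deltas:
    - [0,0,0.05,0,0,0,1]
    - [0,0,0,0,0,0,1]

```text
time: 14.15
ee_pos: [0.452, 0.0982, 0.0637]
eef_rot: [[-0.986, 0.164, 0.008], [0.164, 0.986, 0.002], [-0.007, 0.003, -1.0]]
force: [-1.4, 0.4, 5.8]
width: 0.0282
```

>>> servo_tool:
  deltas:
    - [0,0,0.12,0,0,0,1]
    - [0,0,0.1,0,0,0,1]
    - [0,0,0.1,0,0,0,1]
    - [0,0,0,0,0,0,1]

```text
time: 14.55
ee_pos: [0.4526, 0.0997, 0.058]
eef_rot: [[-0.987, 0.163, 0.012], [0.163, 0.987, 0.003], [-0.011, 0.005, -1.0]]
force: [-4.0, -0.0, 8.7]
width: 0.0285
```

About 9 N at nearly 12 mm of press makes this a soft spring. I'll lift it and carry it to the tray.

>>> servo_tool:
  deltas:
    - [0,0,-0.3,0,0,0,1]
    - [0,0,-0.5,0,0.05,0,1]
    - [0,0,-0.9,0,0,-0.5,1]
    - [0,0,-0.9,0,0,-0.8,1]
    - [0,0,-0.9,0,0,-0.7,1]
    - [0,0,-0.7,0,0,0,1]
    - [0,0,-0.2,0,0,0,1]

```text
time: 15.25
ee_pos: [0.451, 0.0989, 0.1945]
eef_rot: [[-0.992, -0.127, 0.004], [-0.127, 0.992, 0.003], [-0.005, 0.003, -1.0]]
force: [0.5, -0.5, -3.9]
width: 0.0284
```

Run:
```python
from h import *
go(.541,-.293,.18,96)
```

```text
t 15.25 pos [0.451  0.0989 0.1945] yaw 97.3 az units 0.17 tilt units [0.02 0.03 0.  ] shift after turn (units) [ -1.62 -13.31   0.45] F [ 0.5 -0.5 -3.9] w 0.0284
```

>>> servo_tool:
  deltas:
    - [-0.05,-0.5,0,0,0,0,1]
    - [-0.1,-0.9,0,0,0,0,1]
    - [-0.12,-1,0,0,0,0,1]
    - [-0.12,-1,0,0,0,0,1]
    - [-0.12,-1,0,0,0,0,1]
    - [-0.12,-1,0,0,0,0,1]
    - [-0.12,-1,0,0,0,0,1]
    - [-0.12,-1,0,0,0,0,1]
    - [-0.12,-1,0,0,0,0,1]
    - [-0.12,-1,0,0,0,0,1]

```text
time: 16.25
ee_pos: [0.5187, -0.1817, 0.1852]
eef_rot: [[-0.991, -0.133, -0.004], [-0.133, 0.991, 0.006], [0.003, 0.007, -1.0]]
force: [-0.0, -0.1, -3.5]
width: 0.0282
```

>>> servo_tool:
  deltas:
    - [-0.15,-0.9,0,0,0,0,1]
    - [-0.15,-0.8,0,0,0,0,1]
    - [-0.15,-0.6,0,0,0,0,1]
    - [-0.1,-0.4,0,0,0,0,1]
    - [0,0,0,0,0,0,1]

```text
time: 16.75
ee_pos: [0.5434, -0.2686, 0.1768]
eef_rot: [[-0.992, -0.124, -0.013], [-0.124, 0.992, 0.006], [0.012, 0.008, -1.0]]
force: [0.1, 0.1, -3.4]
width: 0.0284
```

Run:
```python
from h import *
go(.541,-.293,.075,96)
s=state();q=snapshot('wrist');W=wworld(q,s)
m=(W[...,2]>.012)&(W[...,2]<.03)&(W[...,1]<-.2)&(W[...,1]>-.4)&(W[...,0]>.4)&(W[...,0]<.62)
r=cv2.minAreaRect((W[m][:,:2]*1000).astype(np.float32));print(m.sum(),r)
cv2.imwrite('pics/8.png',q['img'])
```

```text
t 16.75 pos [ 0.5434 -0.2686  0.1768] yaw 97.1 az units 0.14 tilt units [ 0.06 -0.08 -0.  ] shift after turn (units) [ 0.12 -0.83  3.39] F [ 0.1  0.1 -3.4] w 0.0284
2873 ((491.67828369140625, -301.09033203125), (179.16822814941406, 94.97260284423828), 10.728094100952148)
```

View pics/8.png

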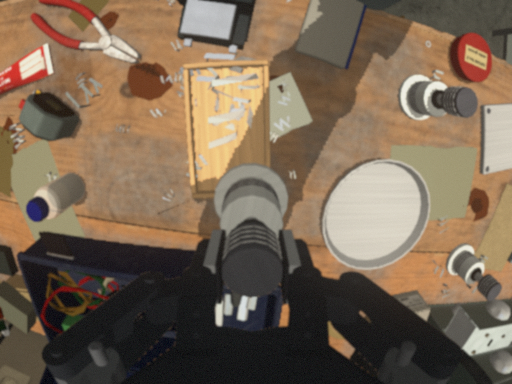

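The tray (225,125) lies ahead and the knob is held straight. I'll shift over the far slot and lower.

>>> servo_tool:
  deltas:
    - [0.08,-0.4,0.2,0.05,-0.08,0.1,1]
    - [0.05,-0.45,0.3,0,0,0,1]
    - [0,-0.1,0.7,0,0,0,1]
    - [0,0,0.7,0,0,0,1]
    - [0,0,0.6,0,0,0,1]
    - [0,0,0.3,0,0,0,1]
    - [0,0,0.1,0,0,0,1]
    - [0,0,0,0,0,0,1]

```text
time: 17.6
ee_pos: [0.5406, -0.2971, 0.0842]
eef_rot: [[-0.994, -0.113, -0.001], [-0.113, 0.994, 0.001], [0.001, 0.001, -1.0]]
force: [-0.1, 1.2, -3.9]
width: 0.0282
```

Run:
```python
from h import *
go(.541,-.294,.066,97)
```

```text
t 17.6 pos [ 0.5406 -0.2971  0.0842] yaw 96.5 az units -0.07 tilt units [ 0.01 -0.   -0.  ] shift after turn (units) [-0.03  0.1   0.61] F [-0.1  1.2 -3.9] w 0.0282
```

>>> servo_tool:
  deltas:
    - [0,0.1,0.25,0,0,0,1]
    - [0,0,0.2,0,0,0,1]
    - [0,0,0.05,0,0,0,1]
    - [0,0,0,0,0,0,1]

```text
time: 18.0
ee_pos: [0.5416, -0.2943, 0.0701]
eef_rot: [[-0.994, -0.113, 0.003], [-0.113, 0.994, -0.001], [-0.003, -0.001, -1.0]]
force: [0.1, 0.2, -3.4]
width: 0.0283
```

>>> servo_tool:
  deltas:
    - [0,0,0.08,0,0,0,1]
    - [0,0,0.05,0,0,0,1]
    - [0,0,0,0,0,0,1]

```text
time: 18.3
ee_pos: [0.5421, -0.2945, 0.0665]
eef_rot: [[-0.994, -0.113, 0.004], [-0.113, 0.994, -0.001], [-0.004, -0.002, -1.0]]
force: [-0.0, -1.1, -3.4]
width: 0.0282
```

>>> servo_tool:
  deltas:
    - [0,0,0.06,0,0,0,1]
    - [0,0,0.03,0,0,0,1]
    - [0,0,0,0,0,0,1]

```text
time: 18.6
ee_pos: [0.5426, -0.2947, 0.0649]
eef_rot: [[-0.994, -0.113, 0.005], [-0.113, 0.994, -0.002], [-0.005, -0.003, -1.0]]
force: [-1.0, 0.4, 1.4]
width: 0.0282
```

>>> servo_tool:
  deltas:
    - [0,0,0,0,0,0,0.3]
    - [0,0,0,0,0,0,0]
    - [0,0,0,0,0,0,0]
    - [0,0,0,0,0,0,0]
    - [0,0,-0.4,0,0,0,0]
    - [0,0,-0.8,0,0,0,0]
    - [0,0,-0.9,0,0,0,0]
    - [0,0,-0.4,0,0,0,0]
    - [0,0,0,0,0,0,0]

```text
time: 19.5
ee_pos: [0.5433, -0.2949, 0.1454]
eef_rot: [[-0.994, -0.113, 0.008], [-0.113, 0.994, -0.003], [-0.008, -0.004, -1.0]]
force: [1.2, -0.3, -0.3]
width: 0.0857
```

Run:
```python
from h import *
s=state();q=snapshot('wrist');p=snapshot('side')
cv2.imwrite('pics/9.png',np.hstack([cv2.resize(p['img'][170:290,200:360],None,fx=3,fy=3),q['img'][12:372,150:440]]))
find(p,'buffer_a');p=snapshot('top');find(p,'buffer_a')
go(.431,-.078,.12,96)
```

```text
buffer_a 0.91 [246.1, 206.1, 19.1, 38.4] med [ 0.427 -0.086  0.043] min [ 0.408 -0.104 -0.   ] max [ 0.453 -0.06   0.1  ] topc [ 0.431 -0.081  0.098]
buffer_a 0.75 [275.8, 169.1, 17.7, 30.0] med [0.646 0.074 0.042] min [0.627 0.056 0.001] max [0.669 0.098 0.099] topc [0.65  0.077 0.097]
buffer_a 0.68 [327.1, 231.1, 20.2, 42.0] med [ 0.535 -0.306  0.053] min [ 0.519 -0.321  0.008] max [ 0.557 -0.286  0.106] topc [ 0.539 -0.3    0.104]
buffer_a 0.87 [387.0, 178.0, 25.9, 21.0] med [ 0.535 -0.287  0.054] min [ 0.519 -0.313  0.007] max [ 0.559 -0.268  0.11 ] topc [ 0.538 -0.292  0.11 ]
buffer_a 0.81 [301.9, 214.6, 23.3, 25.0] med [ 0.428 -0.074  0.05 ] min [ 0.407 -0.102  0.002] max [ 0.455 -0.053  0.103] topc [ 0.433 -0.077  0.1  ]
buffer_a 0.61 [119.6, 205.4, 27.3, 19.7] med [0.457 0.406 0.049] min [0.436 0.389 0.002] max [0.483 0.428 0.103] topc [0.46  0.414 0.1  ]
buffer_a 0.59 [248.0, 132.1, 17.4, 26.1] med [0.645 0.081 0.052] min [0.627 0.059 0.004] max [0.665 0.106 0.103] topc [0.651 0.083 0.1  ]
t 19.75 pos [ 0.5417 -0.2942  0.1421] yaw 96.5 az units 0.06 tilt units [-0.01  0.02 -0.  ] shift after turn (units) [2.92 7.55 0.72] F [-0.7 -0.2 -0.7] w 0.0853
```

View pics/9.png

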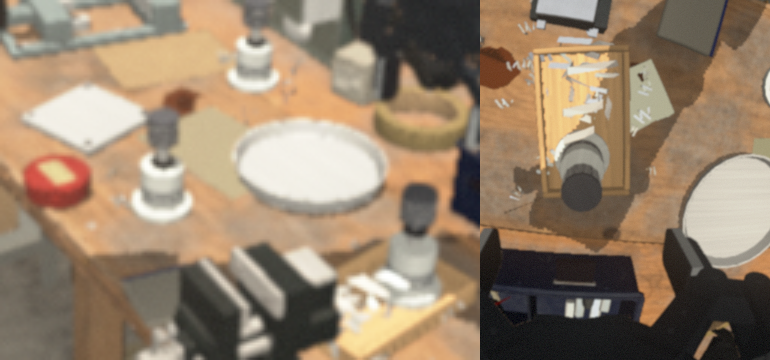

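The buffer stands upright at the far end of the tray (side crop (415,250)). Next is the buffer at (0.431,-0.078).

>>> servo_tool:
  deltas:
    - [0.25,0.6,0,0,0,0,0]
    - [0.4,1,0,0,0,0,0]
    - [0.4,1,0,0,0,0,0]
    - [0.4,1,0,0,0,0,0]
    - [0.4,1,0,0,0,0,0]
    - [0.4,1,0,0,0,0,0]
    - [0.4,1,0.2,0,0,0,0]
    - [0.4,0.9,0.2,0,0,0,0]
    - [0.2,0.5,0.2,0,0,0,0]
    - [0,0,0,0,0,0,0]

```text
time: 20.75
ee_pos: [0.4073, -0.0583, 0.1145]
eef_rot: [[-0.994, -0.112, -0.012], [-0.112, 0.994, 0.004], [0.011, 0.005, -1.0]]
force: [0.3, -0.7, 0.3]
width: 0.0852
```

Run:
```python
from h import *
go(.431,-.078,.060,90)
```

```text
t 20.75 pos [ 0.4073 -0.0583  0.1145] yaw 96.4 az units 0.8 tilt units [ 0.04 -0.08  0.  ] shift after turn (units) [-0.81 -0.66  1.8 ] F [ 0.3 -0.7  0.3] w 0.0852
```

>>> servo_tool:
  deltas:
    - [0,0,0,0.04,-0.08,0.8,0]
    - [-0.5,-0.4,0,0,0,0,0]
    - [-0.3,-0.25,0.1,0,0,0,0]
    - [0,0,0,0,0,0,0]

```text
time: 21.15
ee_pos: [0.432, -0.0799, 0.11]
eef_rot: [[-1.0, 0.003, -0.003], [0.003, 1.0, -0.001], [0.003, -0.001, -1.0]]
force: [-0.5, 0.1, -0.0]
width: 0.0854
```

Run:
```python
from h import *
go(.431,-.078,.060,90)
s=state();q=snapshot('wrist');W=wworld(q,s)
m=(W[...,2]>.095)&(W[...,2]<.106)&(np.hypot(W[...,0]-.431,W[...,1]+.078)<.03)
print(m.sum(),W[m].mean(0),cv2.minEnclosingCircle((W[m][:,:2]*1000).astype(np.float32)))
```

```text
t 21.15 pos [ 0.432  -0.0799  0.11  ] yaw 89.8 az units -0.02 tilt units [-0.01 -0.02 -0.  ] shift after turn (units) [0.03 0.06 1.67] F [-0.5  0.1 -0. ] w 0.0854
1680 [ 0.43039314 -0.077444    0.09990243] ((431.74169921875, -77.32694244384766), 15.071174621582031)
```

>>> servo_tool:
  deltas:
    - [0.03,0.06,0.4,0,0,0,0]
    - [0,0,0.6,0,0,0,0]
    - [0,0,0.45,0,0,0,0]
    - [0,0,0.1,0,0,0,0]
    - [0,0,0,0,0,0,0]

```text
time: 21.7
ee_pos: [0.4287, -0.0777, 0.0619]
eef_rot: [[-1.0, 0.004, -0.006], [0.004, 1.0, -0.0], [0.006, -0.0, -1.0]]
force: [0.6, -0.4, 0.8]
width: 0.0855
```

>>> servo_tool:
  deltas:
    - [-0.05,0,0.06,0,0,0,0.3]
    - [0,0,0,0,0,0,1]
    - [0,0,0,0,0,0,1]
    - [0,0,0,0,0,0,1]
    - [0,0,0,0,0,0,1]
    - [0,0,0,0,0,0,1]
    - [0,0,0,0,0,0,1]

```text
time: 22.4
ee_pos: [0.4309, -0.0776, 0.0619]
eef_rot: [[-1.0, 0.004, -0.003], [0.004, 1.0, -0.0], [0.003, -0.0, -1.0]]
force: [-0.2, 0.2, -1.9]
width: 0.028
```

>>> servo_tool:
  deltas:
    - [0,0,-0.2,0,0,0,1]
    - [0,0,-0.4,0,0,0,1]
    - [0,0,-0.6,0,0,0,1]
    - [0,0,-0.3,0,0,0,1]
    - [0,0,0,0,0,0,1]

```text
time: 22.9
ee_pos: [0.4293, -0.0776, 0.1081]
eef_rot: [[-1.0, 0.004, -0.007], [0.004, 1.0, 0.0], [0.007, 0.0, -1.0]]
force: [-0.1, 0.3, -4.3]
width: 0.0281
```

Run:
```python
from h import *
go(.449,.096,.080,90)
```

```text
t 22.9 pos [ 0.4293 -0.0776  0.1081] yaw 89.8 az units -0.03 tilt units [ 0.   -0.05 -0.  ] shift after turn (units) [-0.66  5.79  0.93] F [-0.1  0.3 -4.3] w 0.0281
```

>>> servo_tool:
  deltas:
    - [-0.05,0.5,0,0,0,0,1]
    - [-0.1,0.9,0,0,0,0,1]
    - [-0.1,1,0,0,0,0,1]
    - [-0.1,1,0,0,0,0,1]
    - [-0.1,1,0,0,0,0,1]
    - [-0.1,0.8,0,0,0,0,1]
    - [-0.05,0.4,0,0,0,0,1]
    - [0,0,0,0,0,0,1]

```text
time: 23.7
ee_pos: [0.447, 0.0941, 0.1038]
eef_rot: [[-1.0, 0.009, -0.012], [0.009, 1.0, -0.001], [0.012, -0.001, -1.0]]
force: [-0.2, -0.9, -3.0]
width: 0.0283
```

Run:
```python
from h import *
go(.449,.096,.080,90)
```

```text
t 23.7 pos [0.447  0.0941 0.1038] yaw 89.5 az units -0.06 tilt units [-0.01 -0.08 -0.  ] shift after turn (units) [-0.08  0.06  0.79] F [-0.2 -0.9 -3. ] w 0.0283
```

>>> servo_tool:
  deltas:
    - [-0.05,0,0.4,0,-0.08,0,1]
    - [0,0,0.35,0,0,0,1]
    - [0,0,0.2,0,0,0,1]
    - [0,0,0.1,0,0,0,1]
    - [0,0,0.1,0,0,0,1]
    - [0,0,0,0,0,0,1]

```text
time: 24.3
ee_pos: [0.4481, 0.0898, 0.0677]
eef_rot: [[-1.0, 0.013, -0.001], [0.013, 1.0, -0.003], [0.001, -0.003, -1.0]]
force: [-3.2, 1.6, 4.2]
width: 0.0284
```

>>> servo_tool:
  deltas:
    - [0,0,0.12,0,0,0,1]
    - [0,0,0.1,0,0,0,1]
    - [0,0,0,0,0,0,1]

```text
time: 24.6
ee_pos: [0.4481, 0.0899, 0.0629]
eef_rot: [[-1.0, 0.013, -0.0], [0.013, 1.0, -0.003], [0.0, -0.003, -1.0]]
force: [-3.3, 0.9, 8.1]
width: 0.0281
```

>>> servo_tool:
  deltas:
    - [0,0,0.1,0,0,0,1]
    - [0,0,0.1,0,0,0,1]
    - [0,0,0,0,0,0,1]

```text
time: 24.9
ee_pos: [0.4482, 0.0899, 0.0604]
eef_rot: [[-1.0, 0.012, 0.003], [0.012, 1.0, -0.003], [-0.003, -0.003, -1.0]]
force: [-4.2, 1.0, 9.8]
width: 0.0282
```

>>> servo_tool:
  deltas:
    - [0,0,-0.3,0,0,0,1]
    - [0,0,-0.5,0,0,0,1]
    - [0,0,-0.9,0,0,-0.4,1]
    - [0,0,-0.9,0,0,-0.4,1]
    - [0,0,-0.9,0,0,0,1]
    - [0,0,-0.4,0,0,0,1]
    - [0,0,0,0,0,0,1]

```text
time: 25.6
ee_pos: [0.4475, 0.0871, 0.1828]
eef_rot: [[-0.995, -0.101, 0.003], [-0.101, 0.995, -0.007], [-0.002, -0.007, -1.0]]
force: [0.7, -0.1, -3.5]
width: 0.0283
```

Run:
```python
from h import *
go(.475,-.301,.17,96.5)
```

```text
t 25.6 pos [0.4475 0.0871 0.1828] yaw 95.8 az units -0.09 tilt units [-0.05  0.01  0.  ] shift after turn (units) [  0.55 -12.95   0.52] F [ 0.7 -0.1 -3.5] w 0.0283
```

This one is soft too (9.8 N at about 11 mm). I'll carry it to the near tray slot.

>>> servo_tool:
  deltas:
    - [0.02,-0.5,0,0,0,-0.1,1]
    - [0.04,-0.9,0,0,0,0,1]
    - [0.04,-1,0,0,0,0,1]
    - [0.04,-1,0,0,0,0,1]
    - [0.04,-1,0,0,0,0,1]
    - [0.04,-1,0,0,0,0,1]
    - [0.04,-1,0,0,0,0,1]
    - [0.04,-1,0,0,0,0,1]
    - [0.04,-1,0,0,0,0,1]
    - [0.04,-1,0,0,0,0,1]

```text
time: 26.6
ee_pos: [0.464, -0.2028, 0.1753]
eef_rot: [[-0.993, -0.122, -0.01], [-0.122, 0.993, -0.006], [0.01, -0.004, -1.0]]
force: [0.8, 0.9, -3.4]
width: 0.028
```

>>> servo_tool:
  deltas:
    - [0.04,-1,0,0,0,0,1]
    - [0.04,-1,0,0,0,0,1]
    - [0.04,-0.8,0,0,0,0,1]
    - [0.04,-0.4,0,0,0,0,1]
    - [0,0,0,0,0,0,1]

```text
time: 27.1
ee_pos: [0.4657, -0.308, 0.1689]
eef_rot: [[-0.993, -0.113, -0.02], [-0.113, 0.994, -0.005], [0.02, -0.003, -1.0]]
force: [-0.6, 0.0, -3.5]
width: 0.0283
```

Run:
```python
from h import *
go(.475,-.301,.085,96.5)
s=state();q=snapshot('wrist');W=wworld(q,s)
for a,b in((.012,.03),):
    m=(W[...,2]>a)&(W[...,2]<b)&(W[...,1]<-.23)&(W[...,1]>-.36)&(W[...,0]>.42)&(W[...,0]<.6)
    print(m.sum(),cv2.minAreaRect((W[m][:,:2]*1000).astype(np.float32)))
find(snapshot('top'),'tray')
cv2.imwrite('pics/10.png',q['img'])
```

```text
t 27.1 pos [ 0.4657 -0.308   0.1689] yaw 96.5 az units 0.0 tilt units [-0.02 -0.14  0.  ] shift after turn (units) [-0.39  0.2   2.79] F [-0.6  0.  -3.5] w 0.0283
1589 ((489.67767333984375, -301.015869140625), (116.414794921875, 90.76273345947266), 8.5658597946167)
tray 0.67 [374.5, 168.2, 43.3, 59.8] med [ 0.502 -0.286  0.012] min [ 0.433 -0.346 -0.   ] max [ 0.581 -0.246  0.025] topc [ 0.505 -0.284  0.025]
```

View pics/10.png

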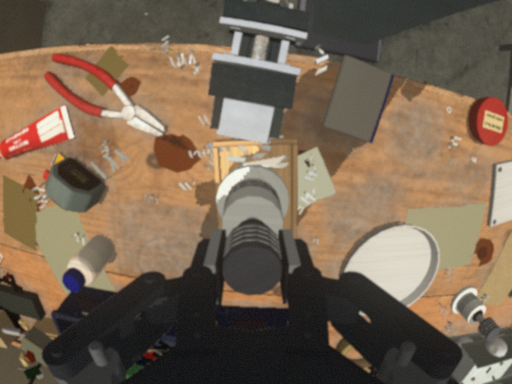

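The held buffer sits just over the near half of the tray (255,170). I'll correct by about 12 mm and lower.

>>> servo_tool:
  deltas:
    - [-0.35,0.15,0.2,0,-0.14,0,1]
    - [-0.05,0.05,0.5,0,0,0,1]
    - [0,0,0.7,0,0,0,1]
    - [0,0,0.6,0,0,0,1]
    - [0,0,0.3,0,0,0,1]
    - [0,0,0.1,0,0,0,1]
    - [0,0,0,0,0,0,1]

```text
time: 27.95
ee_pos: [0.482, -0.2855, 0.0977]
eef_rot: [[-0.991, -0.132, 0.006], [-0.132, 0.991, 0.002], [-0.006, 0.001, -1.0]]
force: [-0.2, -0.1, -4.7]
width: 0.0283
```

Run:
```python
from h import *
go(.475,-.302,.068,96.5)
```

```text
t 27.95 pos [ 0.482  -0.2855  0.0977] yaw 97.6 az units 0.14 tilt units [ 0.01  0.04 -0.  ] shift after turn (units) [ 0.3  -0.52  0.99] F [-0.2 -0.1 -4.7] w 0.0283
```

>>> servo_tool:
  deltas:
    - [0.25,-0.45,0,0,0,0.1,1]
    - [0,0,0,0,0,0,1]
    - [0,0,0,0,0,0,1]

```text
time: 28.25
ee_pos: [0.4771, -0.3012, 0.0997]
eef_rot: [[-0.993, -0.117, 0.009], [-0.117, 0.993, 0.0], [-0.009, -0.001, -1.0]]
force: [-0.1, 0.4, -4.7]
width: 0.0279
```

Run:
```python
from h import *
go(.475,-.302,.068,96.5)
```

```text
t 28.25 pos [ 0.4771 -0.3012  0.0997] yaw 96.7 az units 0.03 tilt units [-0.01  0.06 -0.  ] shift after turn (units) [ 0.08 -0.02  1.06] F [-0.1  0.4 -4.7] w 0.0279
```

>>> servo_tool:
  deltas:
    - [0.06,0,0.4,0,0.05,0,1]
    - [0,0,0.35,0,0,0,1]
    - [0,0,0.15,0,0,0,1]
    - [0,0,0,0,0,0,1]

```text
time: 28.65
ee_pos: [0.4752, -0.3018, 0.0707]
eef_rot: [[-0.993, -0.117, 0.002], [-0.117, 0.993, -0.001], [-0.002, -0.001, -1.0]]
force: [0.4, -0.7, -4.4]
width: 0.0286
```

>>> servo_tool:
  deltas:
    - [0,0,0.06,0,0,0,1]
    - [0,0,0.06,0,0,0,1]
    - [0,0,0,0,0,0,1]

```text
time: 28.95
ee_pos: [0.4758, -0.3015, 0.0673]
eef_rot: [[-0.993, -0.117, 0.002], [-0.117, 0.993, -0.001], [-0.002, -0.001, -1.0]]
force: [-2.1, 1.4, 2.2]
width: 0.0279
```

>>> servo_tool:
  deltas:
    - [0,0,0,0,0,0,0.3]
    - [0,0,0,0,0,0,0]
    - [0,0,0,0,0,0,0]
    - [0,0,0,0,0,0,0]
    - [0,0,-0.4,0,0,0,0]
    - [0,0,-0.8,0,0,0,0]
    - [0,0,-0.9,0,0,0,0]
    - [0,0,-0.3,0,0,0,0]
    - [0,0,0,0,0,0,0]

```text
time: 29.85
ee_pos: [0.477, -0.3021, 0.1457]
eef_rot: [[-0.993, -0.117, 0.006], [-0.117, 0.993, -0.003], [-0.006, -0.004, -1.0]]
force: [-0.8, -1.1, -0.1]
width: 0.0854
```

Run:
```python
from h import *
find(snapshot('top'),'buffer_a');find(snapshot('side'),'buffer_a')
go(.651,.080,.12,90)
```

```text
buffer_a 0.97 [117.3, 206.1, 29.0, 17.6] med [0.457 0.407 0.05 ] min [0.437 0.389 0.003] max [0.482 0.428 0.103] topc [0.459 0.413 0.1  ]
buffer_a 0.66 [245.7, 132.4, 23.3, 23.4] med [0.644 0.081 0.052] min [0.628 0.059 0.004] max [0.664 0.106 0.104] topc [0.652 0.083 0.1  ]
buffer_a 0.59 [387.7, 175.9, 21.5, 18.8] med [ 0.539 -0.287  0.061] min [ 0.523 -0.309  0.009] max [ 0.565 -0.27   0.11 ] topc [ 0.54  -0.293  0.109]
buffer_a 0.58 [387.0, 203.9, 25.3, 12.4] med [ 0.468 -0.292  0.06 ] min [ 0.456 -0.316  0.009] max [ 0.483 -0.26   0.179] topc [ 0.468 -0.292  0.122]
buffer_a 0.84 [329.6, 229.3, 16.3, 45.3] med [ 0.538 -0.304  0.057] min [ 0.522 -0.32   0.009] max [ 0.56  -0.285  0.106] topc [ 0.54  -0.298  0.104]
buffer_a 0.84 [275.0, 170.0, 18.8, 29.9] med [0.647 0.075 0.04 ] min [ 0.628  0.055 -0.001] max [0.679 0.122 0.099] topc [0.649 0.076 0.098]
buffer_a 0.67 [182.9, 149.1, 11.3, 29.1] med [0.459 0.414 0.038] min [0.439 0.39  0.   ] max [0.474 0.43  0.098] topc [0.458 0.404 0.097]
t 30.05 pos [ 0.4758 -0.3014  0.1431] yaw 96.8 az units 0.84 tilt units [-0.01  0.02  0.  ] shift after turn (units) [-5.84 12.71  0.77] F [-0.4  0.4  0. ] w 0.0853
```

Run:
```python
from h import *
for n in('top','side'):
    X=cloud(snapshot(n))
    for lo,hi in((.12,.2),(.2,.3),(.3,.6)):
        for y0 in(.0,.04,.08,.12,.16):
            m=(X[:,2]>lo)&(X[:,2]<hi)&(abs(X[:,1]-y0)<.02)&(X[:,0]>.55)&(X[:,0]<1)
            print(n,lo,y0,m.sum(),np.percentile(X[m,0],3).round(3) if m.sum()>5 else '',end='; ')
    print()
```

```text
top 0.12 0.0 152 0.759; top 0.12 0.04 157 0.691; top 0.12 0.08 203 0.69; top 0.12 0.12 198 0.688; top 0.12 0.16 207 0.693; top 0.2 0.0 234 0.755; top 0.2 0.04 299 0.734; top 0.2 0.08 339 0.734; top 0.2 0.12 377 0.723; top 0.2 0.16 313 0.738; top 0.3 0.0 1479 0.71; top 0.3 0.04 1412 0.71; top 0.3 0.08 1387 0.71; top 0.3 0.12 1538 0.71; top 0.3 0.16 1442 0.71; 
side 0.12 0.0 37 0.945; side 0.12 0.04 24 0.69; side 0.12 0.08 146 0.69; side 0.12 0.12 152 0.692; side 0.12 0.16 126 0.693; side 0.2 0.0 76 0.944; side 0.2 0.04 6 0.734; side 0.2 0.08 159 0.729; side 0.2 0.12 181 0.723; side 0.2 0.16 169 0.737; side 0.3 0.0 325 0.773; side 0.3 0.04 302 0.709; side 0.3 0.08 291 0.709; side 0.3 0.12 278 0.709; side 0.3 0.16 299 0.709;
```

>>> servo_tool:
  deltas:
    - [0,0,-0.5,0,0,0.4,0]
    - [0,0,-0.5,0,0,0.4,0]
    - [-0.3,0.6,0,0,0,0,0]
    - [-0.4,0.9,0,0,0,0,0]
    - [-0.4,1,0,0,0,0,0]
    - [-0.4,1,0,0,0,0,0]
    - [-0.4,1,0,0,0,0,0]
    - [-0.4,1,0,0,0,0,0]
    - [-0.4,1,0,0,0,0,0]
    - [-0.4,1,0,0,0,0,0]

```text
time: 31.15
ee_pos: [0.5667, -0.0743, 0.1649]
eef_rot: [[-1.0, 0.011, -0.013], [0.011, 1.0, 0.001], [0.013, 0.001, -1.0]]
force: [0.0, -0.1, 0.7]
width: 0.0856
```

Run:
```python
from h import *
go(.651,.080,.15,90)
```

```text
t 31.15 pos [ 0.5667 -0.0743  0.1649] yaw 89.4 az units -0.08 tilt units [ 0.01 -0.09 -0.  ] shift after turn (units) [-2.81  5.14  0.47] F [ 0.  -0.1  0.7] w 0.0856
```

The drawer front is at x=0.69, only 39 mm behind this buffer, so I'll grasp it with the tool tilted about 16° so the gripper body leans towards the robot.

>>> servo_tool:
  deltas:
    - [-0.2,0.7,0,0,0,0,0]
    - [-0.2,0.9,0,0,0,0,0]
    - [-0.2,1,0,0,0,0,0]
    - [-0.2,1,0,0,0,0,0]
    - [-0.1,0.7,0,0,0,0,0]
    - [0,0.3,0,0,0,0,0]
    - [0,0,0,0,-0.9,0,0]
    - [0,0,0,0,-0.9,0,0]
    - [0,0,0,0,-0.3,0,0]
    - [0,0,0,0,0,0,0]

```text
time: 32.15
ee_pos: [0.5928, 0.074, 0.1552]
eef_rot: [[-0.962, 0.003, 0.272], [0.003, 1.0, 0.002], [-0.272, 0.003, -0.962]]
force: [0.2, 0.6, 0.6]
width: 0.0858
```

Run:
```python
from h import *
go(.6585,.080,.13,90);go(.6585,.080,.06,90)
s=state();q=snapshot('wrist');W=wworld(q,s);print(np.round(s['eef_rot'],3))
m=(W[...,2]>.095)&(W[...,2]<.106)&(np.hypot(W[...,0]-.651,W[...,1]-.08)<.03)
print(m.sum(),W[m].mean(0),cv2.minEnclosingCircle((W[m][:,:2]*1000).astype(np.float32)))
```

```text
t 32.15 pos [0.5928 0.074  0.1552] yaw 89.8 az units -0.02 tilt units [ 0.02  1.95 -0.  ] shift after turn (units) [-1.88  0.2   1.4 ] F [0.2 0.6 0.6] w 0.0858
t 32.15 pos [0.5928 0.074  0.1552] yaw 89.8 az units -0.02 tilt units [ 0.02  1.95 -0.  ] shift after turn (units) [-1.24  0.19  3.65] F [0.2 0.6 0.6] w 0.0858
[[-0.962  0.003  0.272]
 [ 0.003  1.     0.002]
 [-0.272  0.003 -0.962]]
791 [0.64898275 0.0825908  0.09980383] ((651.327392578125, 82.36365509033203), 15.690149307250977)
```

>>> servo_tool:
  deltas:
    - [-0.5,0.1,0.35,0,0,0,0]
    - [-0.65,0.1,0.5,0,0,0,0]
    - [-0.5,0.05,0.4,0,0,0,0]
    - [-0.15,0,0.1,0,0,0,0]
    - [0,0,0,0,0,0,0]

```text
time: 32.7
ee_pos: [0.6607, 0.0777, 0.1298]
eef_rot: [[-0.964, 0.008, 0.266], [0.008, 1.0, -0.001], [-0.266, 0.001, -0.964]]
force: [0.3, -0.8, -0.1]
width: 0.0851
```

Run:
```python
from h import *
go(.6585,.082,.06,90)
```

```text
t 32.7 pos [0.6607 0.0777 0.1298] yaw 89.5 az units -0.06 tilt units [ 0.01  1.9  -0.  ] shift after turn (units) [0.69 0.14 2.22] F [ 0.3 -0.8 -0.1] w 0.0851
```

>>> servo_tool:
  deltas:
    - [0.15,0.1,0.5,0,0,0,0]
    - [0.2,0.05,0.65,0,0,0,0]
    - [0.2,0,0.55,0,0,0,0]
    - [0.1,0,0.3,0,0,0,0]
    - [0,0,0,0,0,0,0]

```text
time: 33.2
ee_pos: [0.6568, 0.08, 0.0666]
eef_rot: [[-0.964, 0.011, 0.264], [0.011, 1.0, -0.003], [-0.264, 0.0, -0.964]]
force: [-0.4, -0.0, -0.1]
width: 0.0853
```

Run:
```python
from h import *
go(.6585,.082,.06,90)
```

```text
t 33.2 pos [0.6568 0.08   0.0666] yaw 89.4 az units -0.08 tilt units [ 0.    1.89 -0.  ] shift after turn (units) [0.   0.07 0.23] F [-0.4 -0.  -0.1] w 0.0853
```

>>> servo_tool:
  deltas:
    - [0,0.07,0.22,0,0,0,0]
    - [0,0,0,0,0,0,1]
    - [0,0,0,0,0,0,1]
    - [0,0,0,0,0,0,1]
    - [0,0,0,0,0,0,1]
    - [0,0,0,0,0,0,1]
    - [0,0,0,0,0,0,1]
    - [0,0,0,0,0,0,1]

```text
time: 34.0
ee_pos: [0.6601, 0.0824, 0.0634]
eef_rot: [[-0.963, 0.012, 0.268], [0.011, 1.0, -0.002], [-0.268, 0.001, -0.963]]
force: [0.6, 0.3, -0.3]
width: 0.0281
```

>>> servo_tool:
  deltas:
    - [-0.04,0,-0.15,0,0,0,1]
    - [-0.1,0,-0.35,0,0,0,1]
    - [0,0,-0.4,0,0,0,1]
    - [0.3,0,-0.5,0,0,0,1]
    - [0.6,0,-0.5,0,0,0,1]
    - [0.8,0,-0.5,0,0,0,1]
    - [0.5,0,-0.2,0,0,0,1]
    - [0,0,0,0,0,0,1]

```text
time: 34.8
ee_pos: [0.5749, 0.0822, 0.128]
eef_rot: [[-0.964, 0.013, 0.266], [0.013, 1.0, -0.003], [-0.266, 0.001, -0.964]]
force: [1.5, 0.2, -4.9]
width: 0.0283
```

Run:
```python
from h import *
go(.457,.096,.085,90)
```

```text
t 34.8 pos [0.5749 0.0822 0.128 ] yaw 89.2 az units -0.09 tilt units [ 0.    1.91 -0.  ] shift after turn (units) [4.17 0.46 0.34] F [ 1.5  0.2 -4.9] w 0.0283
```

>>> servo_tool:
  deltas:
    - [0.4,0.05,0,0,0,0,1]
    - [0.8,0.1,0,0,0,0,1]
    - [0.9,0.1,0,0,0,0,1]
    - [0.9,0.1,0,0,0,0,1]
    - [0.7,0.08,0,0,0,0,1]
    - [0.3,0,0.1,0,0,0,1]
    - [0,0,0,0,0,0,1]

```text
time: 35.5
ee_pos: [0.464, 0.0975, 0.0973]
eef_rot: [[-0.96, 0.014, 0.278], [0.015, 1.0, -0.001], [-0.278, 0.003, -0.96]]
force: [-0.2, 0.2, -3.7]
width: 0.028
```

Run:
```python
from h import *
go(.458,.096,.080,90)
q=snapshot('wrist');cv2.imwrite('pics/11.png',q['img'])
```

```text
t 35.5 pos [0.464  0.0975 0.0973] yaw 89.2 az units -0.1 tilt units [0.03 1.99 0.  ] shift after turn (units) [ 0.35 -0.05  0.5 ] F [-0.2  0.2 -3.7] w 0.028
```

View pics/11.png

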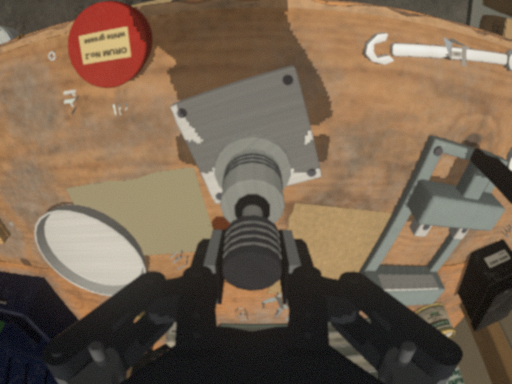

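The buffer hangs over the near part of the plate (255,165). I'll lower it and press.

>>> servo_tool:
  deltas:
    - [0.25,0,0.25,0,0,0,1]
    - [0.15,0,0.25,0,0,0,1]
    - [0.05,0,0.15,0,0,0,1]
    - [0.03,0,0.1,0,0,0,1]
    - [0,0,0,0,0,0,1]

```text
time: 36.05
ee_pos: [0.4685, 0.0988, 0.0746]
eef_rot: [[-0.957, 0.018, 0.291], [0.019, 1.0, 0.001], [-0.291, 0.007, -0.957]]
force: [0.2, -0.3, -3.2]
width: 0.0283
```

>>> servo_tool:
  deltas:
    - [0.03,0,0.12,0,0,0,1]
    - [0.03,0,0.12,0,0,0,1]
    - [0,0,0,0,0,0,1]

```text
time: 36.35
ee_pos: [0.4733, 0.0989, 0.0694]
eef_rot: [[-0.955, 0.02, 0.297], [0.021, 1.0, 0.002], [-0.297, 0.008, -0.955]]
force: [-7.6, 1.1, 9.7]
width: 0.0281
```

>>> servo_tool:
  deltas:
    - [0.12,0,0.12,0,0,0,1]
    - [0.1,0,0.12,0,0,0,1]
    - [0.05,0,0.1,0,0,0,1]
    - [0,0,0,0,0,0,1]

```text
time: 36.75
ee_pos: [0.4754, 0.0993, 0.0635]
eef_rot: [[-0.95, 0.023, 0.311], [0.025, 1.0, 0.003], [-0.311, 0.01, -0.95]]
force: [-14.2, 0.5, 20.1]
width: 0.0285
```

>>> servo_tool:
  deltas:
    - [0.15,0,0.1,0,0.1,0,1]
    - [0.1,0,0.05,0,0,0,1]
    - [0,0,0,0,0,0,1]

```text
time: 37.05
ee_pos: [0.4753, 0.0994, 0.063]
eef_rot: [[-0.95, 0.025, 0.311], [0.028, 1.0, 0.003], [-0.311, 0.011, -0.95]]
force: [-14.4, -0.2, 20.7]
width: 0.0281
```

About 20 N at roughly 10 mm makes it stiff. I'll lift it and carry it to the far side of the dish.

>>> servo_tool:
  deltas:
    - [-0.1,0,-0.3,0,0,0,1]
    - [-0.15,0,-0.5,0,0,0,1]
    - [-0.25,0,-0.8,0,0,0,1]
    - [-0.3,0,-0.9,0,0,0,1]
    - [-0.2,0,-0.6,0,0,0,1]
    - [-0.1,0,-0.2,0,0,0,1]
    - [0,0,0,0,0,0,1]

```text
time: 37.75
ee_pos: [0.4811, 0.0991, 0.1763]
eef_rot: [[-0.949, 0.028, 0.314], [0.032, 0.999, 0.007], [-0.314, 0.017, -0.949]]
force: [-0.1, 0.3, -4.0]
width: 0.0288
```

Run:
```python
from h import *
go(.634,-.102,.13,90)
s=state();q=snapshot('wrist');W=wworld(q,s);X=wcloud(q)
print([tuple(X[r,253].round(3)) for r in range(150,250,10)])
find(snapshot('side'),'buffer_a')
```

```text
t 37.75 pos [0.4811 0.0991 0.1763] yaw 88.4 az units -0.2 tilt units [0.12 2.25 0.  ] shift after turn (units) [-4.39 -6.73  2.96] F [-0.1  0.3 -4. ] w 0.0288
[(np.float64(0.042), np.float64(0.001), np.float64(0.037)), (np.float64(0.038), np.float64(0.001), np.float64(0.024)), (np.float64(0.035), np.float64(0.001), np.float64(0.015)), (np.float64(0.031), np.float64(0.001), np.float64(0.006)), (np.float64(0.024), np.float64(0.001), np.float64(0.008)), (np.float64(0.018), np.float64(0.001), np.float64(0.009)), (np.float64(0.018), np.float64(0.001), np.float64(-0.008)), (np.float64(0.019), np.float64(0.001), np.float64(-0.021)), (np.float64(0.017), np.float64(0.001), np.float64(-0.028)), (np.float64(0.014), np.float64(0.001), np.float64(-0.033))]
buffer_a 0.86 [311.5, 238.0, 16.2, 41.9] med [ 0.474 -0.309  0.059] min [ 0.456 -0.328  0.006] max [ 0.515 -0.284  0.106] topc [ 0.475 -0.304  0.104]
buffer_a 0.68 [226.8, 147.0, 18.4, 35.1] med [0.475 0.106 0.138] min [0.448 0.073 0.004] max [0.628 0.41  0.206] topc [0.459 0.095 0.204]
buffer_a 0.65 [182.6, 146.9, 15.4, 31.5] med [0.46  0.419 0.037] min [ 0.435  0.389 -0.163] max [0.653 0.903 0.099] topc [0.459 0.408 0.097]
buffer_a 0.6 [326.9, 229.7, 21.0, 45.9] med [ 0.536 -0.304  0.053] min [ 0.519 -0.321  0.007] max [ 0.559 -0.281  0.106] topc [ 0.54  -0.298  0.104]
buffer_a 0.33 [195.3, 162.3, 32.8, 19.6] med [0.492 0.313 0.035] min [ 0.444  0.251 -0.004] max [0.57  0.448 0.088] topc [0.45  0.307 0.087]
```

>>> servo_tool:
  deltas:
    - [-0.25,-0.4,0.15,0,0,-0.1,1]
    - [-0.5,-0.8,0.3,0,0,-0.1,1]
    - [-0.6,-0.9,0.35,0,0,0,1]
    - [-0.6,-0.9,0.4,0,0,0,1]
    - [-0.6,-0.9,0.4,0,0,0,1]
    - [-0.6,-0.9,0.4,0,0,0,1]
    - [-0.6,-0.9,0.4,0,0,0,1]
    - [-0.4,-0.6,0.25,0,0,0,1]
    - [-0.15,-0.2,0.1,0,0,0,1]
    - [0,0,0,0,0,0,1]

```text
time: 38.9
ee_pos: [0.6285, -0.1007, 0.1205]
eef_rot: [[-0.956, -0.009, 0.294], [-0.006, 1.0, 0.011], [-0.294, 0.008, -0.956]]
force: [-0.7, 0.5, -4.3]
width: 0.0283
```

Run:
```python
from h import *
go(.634,-.102,.085,90)
```

```text
t 38.9 pos [ 0.6285 -0.1007  0.1205] yaw 90.5 az units 0.06 tilt units [0.06 2.11 0.  ] shift after turn (units) [ 0.17 -0.05  1.18] F [-0.7  0.5 -4.3] w 0.0283
```

>>> servo_tool:
  deltas:
    - [0.05,-0.05,0.35,0,0,0,1]
    - [0.08,0,0.4,0,0,0,1]
    - [0.08,0,0.3,0,0,0,1]
    - [0.05,0,0.15,0,0,0,1]
    - [0.03,0,0,0,0,0,1]

```text
time: 39.4
ee_pos: [0.6282, -0.0961, 0.0795]
eef_rot: [[-0.957, -0.016, 0.291], [-0.012, 1.0, 0.014], [-0.291, 0.01, -0.957]]
force: [0.3, -0.8, -3.2]
width: 0.0283
```

Run:
```python
from h import *
go(.634,-.102,.067,90)
```

```text
t 39.4 pos [ 0.6282 -0.0961  0.0795] yaw 90.9 az units 0.11 tilt units [ 0.07  2.09 -0.  ] shift after turn (units) [-0.06 -0.2   0.45] F [ 0.3 -0.8 -3.2] w 0.0283
```

>>> servo_tool:
  deltas:
    - [-0.06,-0.2,0.15,0,0,0,1]
    - [0,0,0.1,0,0,0,1]
    - [0,0,0.05,0,0,0,1]
    - [0,0,0,0,0,0,1]

```text
time: 39.8
ee_pos: [0.6334, -0.1021, 0.0715]
eef_rot: [[-0.956, -0.016, 0.292], [-0.013, 1.0, 0.014], [-0.293, 0.009, -0.956]]
force: [0.8, 0.1, -3.4]
width: 0.0283
```

>>> servo_tool:
  deltas:
    - [0,0,0.06,0,0,0,1]
    - [0,0,0,0,0,0,1]

```text
time: 40.0
ee_pos: [0.6342, -0.1022, 0.07]
eef_rot: [[-0.956, -0.016, 0.293], [-0.013, 1.0, 0.014], [-0.293, 0.009, -0.956]]
force: [-0.7, 0.1, -3.8]
width: 0.028
```

>>> servo_tool:
  deltas:
    - [0.02,0,0.08,0,0,0,1]
    - [0,0,0.05,0,0,0,1]
    - [0,0,0,0,0,0,1]

```text
time: 40.3
ee_pos: [0.6352, -0.1021, 0.0669]
eef_rot: [[-0.956, -0.016, 0.294], [-0.013, 1.0, 0.013], [-0.294, 0.009, -0.956]]
force: [-2.1, 0.2, 2.9]
width: 0.028
```

>>> servo_tool:
  deltas:
    - [0,0,0,0,0,0,0.3]
    - [0,0,0,0,0,0,0]
    - [0,0,0,0,0,0,0]
    - [0,0,0,0,0,0,0]
    - [0,0,-0.4,0,0,0,0]
    - [0,0,-0.9,0,0,0,0]
    - [0,0,-1,0,0,0,0]
    - [0,0,-0.9,0,0.9,0,0]
    - [0,0,-0.2,0,0.9,0,0]
    - [0,0,0,0,0.3,0,0]

```text
time: 41.3
ee_pos: [0.6034, -0.1033, 0.1687]
eef_rot: [[-1.0, -0.018, 0.018], [-0.018, 1.0, 0.008], [-0.018, 0.007, -1.0]]
force: [0.5, -0.5, -0.3]
width: 0.0851
```

Run:
```python
from h import *
find(snapshot('top'),'buffer_a');find(snapshot('side'),'buffer_a')
go(.459,.410,.15,100)
```

```text
buffer_a 0.73 [310.7, 146.5, 23.9, 19.5] med [ 0.615 -0.1    0.045] min [ 0.6   -0.129  0.002] max [ 0.636 -0.079  0.106] topc [ 0.62  -0.102  0.104]
buffer_a 0.73 [117.2, 204.8, 29.2, 20.0] med [0.457 0.408 0.05 ] min [0.436 0.39  0.001] max [0.482 0.437 0.103] topc [0.46  0.414 0.1  ]
buffer_a 0.77 [183.7, 148.3, 12.8, 28.6] med [0.455 0.403 0.044] min [0.436 0.388 0.002] max [0.474 0.425 0.099] topc [0.458 0.409 0.098]
buffer_a 0.76 [327.1, 230.6, 21.9, 41.5] med [ 0.537 -0.303  0.05 ] min [ 0.519 -0.322  0.004] max [ 0.577 -0.254  0.106] topc [ 0.539 -0.299  0.104]
buffer_a 0.73 [304.5, 192.2, 19.8, 35.5] med [ 0.621 -0.107  0.045] min [ 0.601 -0.129 -0.001] max [ 0.705 -0.009  0.104] topc [ 0.623 -0.106  0.102]
buffer_a 0.65 [310.7, 240.3, 19.7, 44.1] med [ 0.472 -0.312  0.057] min [ 0.456 -0.328  0.007] max [ 0.494 -0.29   0.106] topc [ 0.475 -0.304  0.104]
t 41.5 pos [ 0.6021 -0.1033  0.1658] yaw 91.1 az units -1.12 tilt units [ 0.05  0.14 -0.  ] shift after turn (units) [ 1.74 17.67  0.61] F [-0.5  0.4 -0.6] w 0.0855
```

>>> servo_tool:
  deltas:
    - [0.15,0.6,0,0,0.1,0,0]
    - [0.27,1,0,0,0,0,0]
    - [0.27,1,0,0,0,0,0]
    - [0.27,1,0,0,0,0,0]
    - [0.27,1,0,0,0,0,0]
    - [0.27,1,0,0,0,0,0]
    - [0.27,1,0,0,0,0,0]
    - [0.27,1,0,0,0,0,0]
    - [0.27,1,0,0,0,0,0]
    - [0.27,1,0,0,0,0,0]

```text
time: 42.5
ee_pos: [0.504, 0.1942, 0.1646]
eef_rot: [[-1.0, -0.016, 0.002], [-0.016, 1.0, 0.004], [-0.002, 0.004, -1.0]]
force: [0.8, -0.1, -0.2]
width: 0.0852
```

>>> servo_tool:
  deltas:
    - [0.27,1,0,0,0,0,0]
    - [0.27,1,0,0,0,0,0]
    - [0.27,1,0,0,0,0,0]
    - [0.27,1,0,0,0,0,0]
    - [0.27,1,0,0,0,0,0]
    - [0.27,1,0,0,0,0,0]
    - [0.2,0.7,0,0,0,0,0]
    - [0,0,0,0,0,0,0]

```text
time: 43.3
ee_pos: [0.4254, 0.4084, 0.1652]
eef_rot: [[-0.999, -0.032, -0.001], [-0.032, 0.999, 0.005], [0.001, 0.005, -1.0]]
force: [0.0, -0.1, 0.0]
width: 0.0856
```

Run:
```python
from h import *
go(.459,.411,.115,90)
```

```text
t 43.3 pos [0.4254 0.4084 0.1652] yaw 91.8 az units 0.23 tilt units [ 0.04 -0.   -0.  ] shift after turn (units) [-1.12  0.08  1.67] F [ 0.  -0.1  0. ] w 0.0856
```

>>> servo_tool:
  deltas:
    - [-0.5,0,0.4,0,0,0.2,0]
    - [-0.5,0.05,0.6,0,0,0,0]
    - [-0.1,0,0.5,0,0,0,0]
    - [0,0,0.1,0,0,0,0]
    - [0,0,0,0,0,0,0]

```text
time: 43.8
ee_pos: [0.4601, 0.4058, 0.1125]
eef_rot: [[-1.0, 0.003, -0.001], [0.003, 1.0, 0.001], [0.001, 0.001, -1.0]]
force: [-0.8, 0.4, 0.3]
width: 0.0857
```

Run:
```python
from h import *
s=state();q=snapshot('wrist');W=wworld(q,s)
m=(W[...,2]>.095)&(W[...,2]<.106)&(np.hypot(W[...,0]-.459,W[...,1]-.411)<.03)
c=cv2.minEnclosingCircle((W[m][:,:2]*1000).astype(np.float32));print(m.sum(),c);go(c[0][0]/1e3,c[0][1]/1e3,.06,90)
```

```text
1640 ((458.99420166015625, 415.09210205078125), 15.110222816467285)
t 43.85 pos [0.4601 0.4058 0.1127] yaw 89.8 az units -0.02 tilt units [ 0.01 -0.   -0.  ] shift after turn (units) [0.03 0.31 1.76] F [-0.5 -0.3  0. ] w 0.0855
```

>>> servo_tool:
  deltas:
    - [0.03,0.3,0.3,0,0,0,0]
    - [0,0,0.6,0,0,0,0]
    - [0,0,0.5,0,0,0,0]
    - [0,0,0.2,0,0,0,0]
    - [0,0,0,0,0,0,0]

```text
time: 44.35
ee_pos: [0.4585, 0.4186, 0.0649]
eef_rot: [[-1.0, 0.002, 0.002], [0.002, 1.0, 0.005], [-0.002, 0.005, -1.0]]
force: [0.3, -0.4, 0.2]
width: 0.0855
```

Run:
```python
from h import *
go(.459,.414,.061,90)
```

```text
t 44.35 pos [0.4585 0.4186 0.0649] yaw 89.9 az units -0.02 tilt units [ 0.04  0.02 -0.  ] shift after turn (units) [-0.02 -0.15  0.13] F [ 0.3 -0.4  0.2] w 0.0855
```

>>> servo_tool:
  deltas:
    - [0,-0.15,0.13,0,0,0,0.2]
    - [0,0,0,0,0,0,1]
    - [0,0,0,0,0,0,1]
    - [0,0,0,0,0,0,1]
    - [0,0,0,0,0,0,1]
    - [0,0,0,0,0,0,1]
    - [0,0,0,0,0,0,1]
    - [0,0,0,0,0,0,1]

```text
time: 45.15
ee_pos: [0.4589, 0.415, 0.063]
eef_rot: [[-1.0, 0.002, 0.004], [0.002, 1.0, 0.008], [-0.004, 0.008, -1.0]]
force: [-0.8, -0.1, -0.6]
width: 0.0284
```

>>> servo_tool:
  deltas:
    - [0,0,-0.2,0,0,0,1]
    - [0,0,-0.4,0,0,0,1]
    - [0,0,-0.9,0,0,0,1]
    - [0,0,-0.9,0,0,0,1]
    - [0,0,-0.9,0,0,0,1]
    - [0,0,-0.5,0,0,0,1]
    - [0,0,0,0,0,0,1]

```text
time: 45.85
ee_pos: [0.4571, 0.413, 0.1837]
eef_rot: [[-1.0, 0.001, 0.001], [0.001, 1.0, 0.006], [-0.001, 0.006, -1.0]]
force: [-0.5, -0.2, -4.0]
width: 0.0279
```

Run:
```python
from h import *
go(.449,.096,.15,90)
```

```text
t 45.85 pos [0.4571 0.413  0.1837] yaw 89.9 az units -0.01 tilt units [0.04 0.01 0.  ] shift after turn (units) [  0.27 -10.57   1.07] F [-0.5 -0.2 -4. ] w 0.0279
```

>>> servo_tool:
  deltas:
    - [0,-0.5,0,0,0,0,1]
    - [0,-1,0,0,0,0,1]
    - [0,-1,0,0,0,0,1]
    - [0,-1,0,0,0,0,1]
    - [0,-1,0,0,0,0,1]
    - [0,-1,0,0,0,0,1]
    - [0,-1,0,0,0,0,1]
    - [0,-1,0,0,0,0,1]
    - [0,-1,0,0,0,0,1]
    - [0,-1,0.2,0,0,0,1]

```text
time: 46.85
ee_pos: [0.4492, 0.1102, 0.1692]
eef_rot: [[-1.0, -0.002, -0.01], [-0.002, 1.0, -0.002], [0.01, -0.002, -1.0]]
force: [1.1, -0.1, -4.0]
width: 0.0284
```

>>> servo_tool:
  deltas:
    - [0.1,-0.8,0.5,0,0,0,1]
    - [0,-0.2,0.5,0,0,0,1]
    - [0,0,0,0,0,0,1]

```text
time: 47.15
ee_pos: [0.4418, 0.0694, 0.1359]
eef_rot: [[-1.0, 0.008, -0.017], [0.008, 1.0, -0.008], [0.017, -0.008, -1.0]]
force: [-1.0, -0.3, -2.6]
width: 0.028
```

Run:
```python
from h import *
go(.449,.096,.08,90)
```

```text
t 47.15 pos [0.4418 0.0694 0.1359] yaw 89.6 az units -0.05 tilt units [-0.06 -0.12 -0.  ] shift after turn (units) [-0.27  0.9   1.85] F [-1.  -0.3 -2.6] w 0.028
```

>>> servo_tool:
  deltas:
    - [-0.2,0.5,0.3,-0.06,-0.12,0,1]
    - [-0.05,0.4,0.5,0,0,0,1]
    - [0,0,0.5,0,0,0,1]
    - [0,0,0.3,0,0,0,1]
    - [0,0,0,0,0,0,1]

```text
time: 47.65
ee_pos: [0.448, 0.0967, 0.0869]
eef_rot: [[-1.0, 0.009, -0.001], [0.009, 1.0, 0.0], [0.001, 0.0, -1.0]]
force: [-0.1, -0.1, -3.4]
width: 0.0282
```

Run:
```python
from h import *
go(.449,.096,.073,90)
```

```text
t 47.65 pos [0.448  0.0967 0.0869] yaw 89.5 az units -0.06 tilt units [ 0.   -0.01 -0.  ] shift after turn (units) [-0.03 -0.02  0.46] F [-0.1 -0.1 -3.4] w 0.0282
```

>>> servo_tool:
  deltas:
    - [0,0,0.25,0,0,0,1]
    - [0,0,0.2,0,0,0,1]
    - [0,0,0.15,0,0,0,1]
    - [0,0,0.1,0,0,0,1]
    - [0,0,0,0,0,0,1]

```text
time: 48.15
ee_pos: [0.4489, 0.0971, 0.0674]
eef_rot: [[-1.0, 0.009, 0.003], [0.009, 1.0, -0.0], [-0.003, -0.0, -1.0]]
force: [-2.8, -1.4, 10.3]
width: 0.0281
```

>>> servo_tool:
  deltas:
    - [0,0,0.15,0,0,0,1]
    - [0,0,0.12,0,0,0,1]
    - [0,0,0,0,0,0,1]

```text
time: 48.45
ee_pos: [0.449, 0.0972, 0.0626]
eef_rot: [[-1.0, 0.009, 0.006], [0.009, 1.0, -0.003], [-0.006, -0.003, -1.0]]
force: [-5.6, -2.4, 19.5]
width: 0.0283
```

Stiff: the slope is 1.9 N/mm. I'll press about 1 mm more, then carry it to the near side of the dish.

>>> servo_tool:
  deltas:
    - [0,0,0.1,0,0,0,1]
    - [0,0,0.08,0,0,0,1]
    - [0,0,0,0,0,0,1]

```text
time: 48.75
ee_pos: [0.4492, 0.0972, 0.062]
eef_rot: [[-1.0, 0.009, 0.012], [0.009, 1.0, -0.007], [-0.012, -0.007, -1.0]]
force: [-6.3, -1.8, 20.3]
width: 0.0283
```

>>> servo_tool:
  deltas:
    - [0,0,-0.3,0,0,0,1]
    - [0,0,-0.5,0,0.05,0,1]
    - [0,0,-0.9,0,0,0,1]
    - [0,0,-0.9,0,0,0,1]
    - [0,0,-0.6,0,0,0,1]
    - [0,0,0,0,0,0,1]

```text
time: 49.35
ee_pos: [0.4486, 0.0981, 0.1627]
eef_rot: [[-1.0, 0.008, 0.007], [0.008, 1.0, -0.008], [-0.007, -0.008, -1.0]]
force: [0.6, 0.5, -3.9]
width: 0.0279
```

Run:
```python
from h import *
go(.556,-.101,.13,90)
```

```text
t 49.35 pos [0.4486 0.0981 0.1627] yaw 89.5 az units -0.06 tilt units [-0.06  0.05 -0.  ] shift after turn (units) [-3.57 -6.63  1.17] F [ 0.6  0.5 -3.9] w 0.0279
```

>>> servo_tool:
  deltas:
    - [-0.25,-0.4,0,0,0,0,1]
    - [-0.45,-0.85,0,0,0,0,1]
    - [-0.5,-0.9,0.1,0,0,0,1]
    - [-0.5,-0.9,0.1,0,0,0,1]
    - [-0.5,-0.9,0.1,0,0,0,1]
    - [-0.5,-0.9,0.1,0,0,0,1]
    - [-0.4,-0.8,0.1,0,0,0,1]
    - [-0.2,-0.4,0,0,0,0,1]
    - [0,0,0,0,0,0,1]
    - [0,0,0,0,0,0,1]

```text
time: 50.35
ee_pos: [0.5464, -0.1005, 0.1364]
eef_rot: [[-1.0, 0.01, -0.007], [0.01, 1.0, -0.011], [0.007, -0.011, -1.0]]
force: [-0.3, 1.1, -3.6]
width: 0.028
```

Run:
```python
from h import *
go(.557,-.101,.09,90)
p=snapshot('top');find(p,'dish')
```

```text
t 50.35 pos [ 0.5464 -0.1005  0.1364] yaw 89.4 az units -0.07 tilt units [-0.08 -0.05 -0.  ] shift after turn (units) [-0.36 -0.    1.54] F [-0.3  1.1 -3.6] w 0.028
dish 0.91 [296.6, 140.4, 51.6, 55.1] med [ 0.573 -0.079  0.013] min [ 0.519 -0.162 -0.001] max [ 0.657 -0.029  0.101] topc [ 0.535 -0.067  0.148]
```

>>> servo_tool:
  deltas:
    - [-0.33,0,0.2,-0.08,-0.05,0,1]
    - [0,0,0.5,0,0,0,1]
    - [0,0,0.5,0,0,0,1]
    - [0,0,0.2,0,0,0,1]
    - [0,0,0,0,0,0,1]

```text
time: 50.95
ee_pos: [0.5594, -0.0944, 0.0946]
eef_rot: [[-1.0, 0.001, 0.007], [0.001, 1.0, 0.003], [-0.007, 0.003, -1.0]]
force: [0.1, 0.7, -4.0]
width: 0.0281
```

Run:
```python
from h import *
go(.557,-.101,.067,90)
```

```text
t 50.95 pos [ 0.5594 -0.0944  0.0946] yaw 89.9 az units -0.01 tilt units [ 0.02  0.05 -0.  ] shift after turn (units) [ 0.08 -0.22  0.92] F [ 0.1  0.7 -4. ] w 0.0281
```

>>> servo_tool:
  deltas:
    - [0.08,-0.2,0.15,0,0,0,1]
    - [0,0,0.3,0,0,0,1]
    - [0,0,0.2,0,0,0,1]
    - [0,0,0.05,0,0,0,1]
    - [0,0,0,0,0,0,1]

```text
time: 51.45
ee_pos: [0.558, -0.1005, 0.0732]
eef_rot: [[-1.0, 0.0, 0.009], [0.0, 1.0, 0.003], [-0.009, 0.003, -1.0]]
force: [1.1, 0.2, -3.2]
width: 0.028
```

>>> servo_tool:
  deltas:
    - [0,0,0.06,0,0,0,1]
    - [0,0,0,0,0,0,1]

```text
time: 51.65
ee_pos: [0.5583, -0.1004, 0.0715]
eef_rot: [[-1.0, 0.0, 0.01], [0.0, 1.0, 0.003], [-0.01, 0.003, -1.0]]
force: [-0.2, -0.4, -3.1]
width: 0.0282
```

>>> servo_tool:
  deltas:
    - [0,0,0.1,0,0,0,1]
    - [0,0,0.06,0,0,0,1]
    - [0,0,0,0,0,0,1]

```text
time: 51.95
ee_pos: [0.5589, -0.1003, 0.0669]
eef_rot: [[-1.0, 0.0, 0.011], [0.0, 1.0, 0.003], [-0.011, 0.003, -1.0]]
force: [-0.9, 0.4, -1.6]
width: 0.0283
```

>>> servo_tool:
  deltas:
    - [0,0,0.03,0,0,0,1]
    - [0,0,0,0,0,0,0.3]
    - [0,0,0,0,0,0,0]
    - [0,0,0,0,0,0,0]
    - [0,0,0,0,0,0,0]
    - [0,0,-0.4,0,0,0,0]
    - [0,0,-0.9,0,0,0,0]
    - [0,0,-0.9,0,0,0,0]
    - [0,0,-0.3,0,0,0,0]
    - [0,0,0,0,0,0,0]

```text
time: 52.95
ee_pos: [0.559, -0.0998, 0.1471]
eef_rot: [[-1.0, -0.001, 0.014], [-0.001, 1.0, 0.003], [-0.014, 0.003, -1.0]]
force: [0.0, 0.7, -0.1]
width: 0.0854
```

Run:
```python
from h import *
go(.452,.318,.12,80)
q=snapshot('wrist');p=snapshot('side')
a=cv2.resize(p['img'][180:290,255:365],(450,450),interpolation=cv2.INTER_CUBIC);b=cv2.resize(q['img'][100:300,180:335],(349,450),interpolation=cv2.INTER_CUBIC)
cv2.imwrite('pics/12.png',np.hstack([a,b]))
find(p,'buffer_a');p=snapshot('top');find(p,'buffer_a')
X=cloud(p);Q=X[(X[:,2]>.078)&(X[:,2]<.097)&(abs(X[:,0]-.46)<.05)&(abs(X[:,1]-.315)<.04)];print(len(Q),Q.mean(0),Q.min(0),Q.max(0))
```

```text
t 52.95 pos [ 0.559  -0.0998  0.1471] yaw 90.0 az units 1.26 tilt units [ 0.02  0.1  -0.  ] shift after turn (units) [ 5.94 13.09  0.86] F [ 0.   0.7 -0.1] w 0.0854
buffer_a 0.81 [302.3, 193.2, 23.2, 36.3] med [ 0.621 -0.109  0.044] min [ 0.6   -0.128  0.002] max [ 0.664 -0.059  0.103] topc [ 0.622 -0.107  0.102]
buffer_a 0.61 [326.0, 230.3, 22.1, 45.8] med [ 0.54 -0.3   0.05] min [ 0.519 -0.322 -0.002] max [ 0.625 -0.213  0.106] topc [ 0.54  -0.298  0.104]
buffer_a 0.55 [311.7, 239.7, 17.1, 43.3] med [ 0.473 -0.311  0.057] min [ 0.456 -0.329  0.007] max [ 0.5   -0.287  0.106] topc [ 0.474 -0.305  0.104]
buffer_a 0.67 [309.0, 168.9, 26.1, 22.8] med [ 0.552 -0.096  0.05 ] min [ 0.534 -0.124  0.005] max [ 0.576 -0.076  0.107] topc [ 0.557 -0.1    0.104]
77 [0.45245415 0.3194413  0.08859039] [0.44382441 0.30564571 0.07847591] [0.46092278 0.3350168  0.09435526]
```

View pics/12.png

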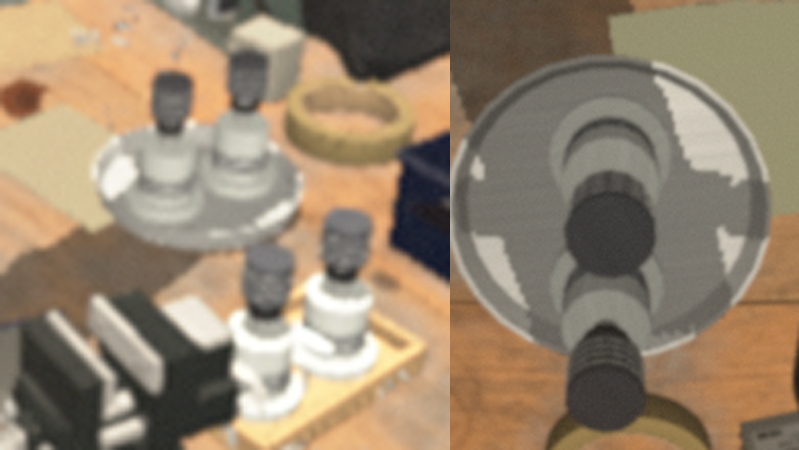

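All four stand upright, two in the dish (side crop (165,150) and (240,120)) and two in the tray ((265,340) and (345,300)). Next I'll close the vise, whose handle is at (0.4525,0.3195).

>>> servo_tool:
  deltas:
    - [0,0,0,0,0.1,0.65,0]
    - [0,0,0,0,0,0.65,0]
    - [0.3,0.7,0,0,0,0,0]
    - [0.45,1,0,0,0,0,0]
    - [0.45,1,0,0,0,0,0]
    - [0.45,1,0,0,0,0,0]
    - [0.45,1,0,0,0,0,0]
    - [0.45,1,0,0,0,0,0]
    - [0.45,1,0,0,0,0,0]
    - [0.45,1,0,0,0,0,0]

```text
time: 54.2
ee_pos: [0.4945, 0.148, 0.1358]
eef_rot: [[-0.98, 0.198, -0.021], [0.198, 0.98, 0.003], [0.022, -0.001, -1.0]]
force: [0.3, 1.0, 0.8]
width: 0.0852
```

>>> servo_tool:
  deltas:
    - [0.45,1,0,0,0,0,0]
    - [0.45,1,0,0,0,0,0]
    - [0.45,1,0,0,0,0,0]
    - [0.4,0.9,0,0,0,0,0]
    - [0.2,0.5,0,0,0,0,0]
    - [0,0,0,0,0,0,0]
    - [0,0,0,0,0,0,0]

```text
time: 54.9
ee_pos: [0.4561, 0.2987, 0.1311]
eef_rot: [[-0.981, 0.189, -0.032], [0.189, 0.982, 0.002], [0.031, -0.004, -0.999]]
force: [-1.5, -1.6, -0.4]
width: 0.0855
```

Run:
```python
from h import *
go(.4525,.3185,.05,80)
```

```text
t 54.9 pos [0.4561 0.2987 0.1311] yaw 79.1 az units -0.11 tilt units [-0.03 -0.22 -0.  ] shift after turn (units) [0.15 0.64 2.71] F [-1.5 -1.6 -0.4] w 0.0855
```

>>> servo_tool:
  deltas:
    - [0.1,0.45,0,0,-0.22,-0.1,0]
    - [0.05,0.15,0.3,0,0,0,0]
    - [0,0,0.6,0,0,0,0]
    - [0,0,0.7,0,0,0,0]
    - [0,0,0.5,0,0,0,0]
    - [0,0,0.2,0,0,0,0]
    - [0,0,0,0,0,0,0]

```text
time: 55.6
ee_pos: [0.4579, 0.3058, 0.055]
eef_rot: [[-0.982, 0.187, -0.006], [0.187, 0.982, -0.012], [0.003, -0.013, -1.0]]
force: [1.0, 0.4, 0.6]
width: 0.0856
```

Run:
```python
from h import *
go(.4525,.3185,.052,80)
```

```text
t 55.6 pos [0.4579 0.3058 0.055 ] yaw 79.2 az units -0.1 tilt units [-0.09 -0.03  0.  ] shift after turn (units) [0.25 0.39 0.1 ] F [1.  0.4 0.6] w 0.0856
```

>>> servo_tool:
  deltas:
    - [0.2,0.35,0.08,-0.09,0,-0.1,0]
    - [0,0,0,0,0,0,0]
    - [0,0,0,0,0,0,1]
    - [0,0,0,0,0,0,1]
    - [0,0,0,0,0,0,1]
    - [0,0,0,0,0,0,1]
    - [0,0,0,0,0,0,1]
    - [0,0,0,0,0,0,1]
    - [0,0,0,0,0,0,1]

```text
time: 56.5
ee_pos: [0.4555, 0.3207, 0.0551]
eef_rot: [[-0.985, 0.173, 0.0], [0.173, 0.985, 0.007], [0.001, 0.007, -1.0]]
force: [0.6, 2.0, -1.2]
width: 0.0287
```

>>> servo_tool:
  deltas:
    - [-0.4,0,0,0,0,0,1]
    - [-0.5,0,0,0,0,0,1]
    - [-0.5,0,0,0,0,0,1]
    - [-0.2,0,0,0,0,0,1]
    - [0,0,0,0,0,0,1]

```text
time: 57.0
ee_pos: [0.4961, 0.3134, 0.0551]
eef_rot: [[-0.985, 0.171, -0.011], [0.171, 0.985, 0.005], [0.012, 0.003, -1.0]]
force: [0.8, 1.0, 0.1]
width: 0.0288
```

Run:
```python
from h import *
go(.501,.31,.052,80)
```

```text
t 57.0 pos [0.4961 0.3134 0.0551] yaw 80.2 az units 0.02 tilt units [ 0.02 -0.08 -0.  ] shift after turn (units) [-0.18 -0.08  0.1 ] F [0.8 1.  0.1] w 0.0288
```

Gripped (28.8 mm) and moved 41 mm. I'll push to the stop.

>>> servo_tool:
  deltas:
    - [-0.15,0,0,0,0,0,1]
    - [-0.2,0,0,0,0,0,1]
    - [-0.2,0,0,0,0,0,1]
    - [0,0,0,0,0,0,1]

```text
time: 57.4
ee_pos: [0.5029, 0.312, 0.0551]
eef_rot: [[-0.986, 0.166, -0.024], [0.166, 0.986, 0.003], [0.024, -0.001, -1.0]]
force: [5.6, -0.6, -4.6]
width: 0.029
```

>>> servo_tool:
  deltas:
    - [-0.25,0,0,0,0,0,1]
    - [-0.3,0,0,0,0,0,1]
    - [0,0,0,0,0,0,1]

```text
time: 57.7
ee_pos: [0.5025, 0.312, 0.0548]
eef_rot: [[-0.987, 0.155, -0.047], [0.156, 0.988, -0.001], [0.046, -0.009, -0.999]]
force: [6.0, -0.0, -5.2]
width: 0.029
```

>>> servo_tool:
  deltas:
    - [0,0,0,0,0,0,0]
    - [0,0,0,0,0,0,0]
    - [0,0,0,0,0,0,0]
    - [0,0,0,0,0,0,0]
    - [0,0,-0.6,0,-0.2,0,0]
    - [0,0,-0.9,0,0,0,0]
    - [0,0,-0.9,0,0,0,0]
    - [0.5,0,-0.9,0,0,0,0]
    - [0.9,0,-0.5,0,0,0,0]
    - [0.9,0,0,0,0,0,0]

```text
time: 58.7
ee_pos: [0.4424, 0.3201, 0.1721]
eef_rot: [[-0.986, 0.164, -0.014], [0.164, 0.986, -0.007], [0.012, -0.01, -1.0]]
force: [-0.1, 0.1, 0.3]
width: 0.0854
```

Run:
```python
from h import *
go(.5,.31,.2,80)
p=snapshot('top');find(p,'buffer_a');find(p,'slide_vise');find(p,'jaw_handle')
X=cloud(p);Q=X[(X[:,2]>.082)&(X[:,2]<.097)&(abs(X[:,0]-.5)<.04)&(abs(X[:,1]-.31)<.04)];print(len(Q),Q.mean(0),Q.min(0),Q.max(0))
q=snapshot('wrist');cv2.imwrite('pics/13.png',np.hstack([q['img'],cv2.resize(p['img'][120:230,280:430],(288,384))]))
find(snapshot('side'),'buffer_a')
```

```text
t 58.7 pos [0.4424 0.3201 0.1721] yaw 80.6 az units 0.07 tilt units [-0.07 -0.09  0.  ] shift after turn (units) [-1.94 -0.01 -0.96] F [-0.1  0.1  0.3] w 0.0854
buffer_a 0.88 [384.4, 174.2, 28.1, 22.6] med [ 0.538 -0.288  0.055] min [ 0.519 -0.313  0.008] max [ 0.565 -0.268  0.109] topc [ 0.542 -0.294  0.106]
buffer_a 0.76 [309.7, 140.4, 25.3, 22.4] med [ 0.618 -0.099  0.052] min [ 0.601 -0.128  0.005] max [ 0.64  -0.077  0.107] topc [ 0.625 -0.102  0.104]
buffer_a 0.63 [311.2, 168.1, 24.4, 23.8] med [ 0.552 -0.097  0.049] min [ 0.532 -0.125  0.002] max [ 0.576 -0.075  0.108] topc [ 0.559 -0.1    0.104]
slide_vise 0.88 [152.2, 136.1, 56.1, 58.0] med [0.598 0.288 0.035] min [0.531 0.229 0.004] max [0.661 0.35  0.049] topc [0.6   0.291 0.045]
jaw_handle 0.78 [155.6, 163.0, 41.7, 27.1] med [0.557 0.296 0.05 ] min [0.53  0.243 0.019] max [0.598 0.353 0.051] topc [0.549 0.293 0.075]<stdin>:4: RuntimeWarning: Mean of empty slice.
  ret = um.true_divide(
Traceback (most recent call last):
ValueError: zero-size array to reduction operation minimum which has no identity
```

Run:
```python
from h import *
s=state();q=snapshot('wrist');W=wworld(q,s)
m=(W[...,2]>.084)&(W[...,2]<.097)&(abs(W[...,0]-.49)<.05)&(abs(W[...,1]-.315)<.03)
print(m.sum(),np.nanpercentile(W[m],[3,50,97],axis=0).round(4))
p=snapshot('side');find(p,'buffer_a')
a=q['img'][0:300,120:400];b=cv2.convertScaleAbs(cv2.resize(p['img'][180:300,280:360],(340,510),interpolation=cv2.INTER_CUBIC),alpha=1.4)
cv2.imwrite('pics/13.png',np.hstack([cv2.resize(a,(450,510)),b]))
```

```text
503 [[0.4907 0.2989 0.085 ]
 [0.4971 0.3127 0.0895]
 [0.5058 0.3263 0.0913]]
buffer_a 0.88 [312.3, 239.9, 15.0, 45.6] med [ 0.474 -0.31   0.058] min [ 0.458 -0.329  0.005] max [ 0.501 -0.285  0.106] topc [ 0.475 -0.303  0.104]
buffer_a 0.83 [302.3, 192.3, 22.0, 35.7] med [ 0.622 -0.105  0.044] min [ 0.6   -0.128 -0.001] max [ 0.706 -0.005  0.103] topc [ 0.623 -0.105  0.102]
buffer_a 0.7 [327.4, 228.4, 18.4, 44.7] med [ 0.537 -0.304  0.054] min [ 0.521 -0.321  0.008] max [ 0.561 -0.28   0.106] topc [ 0.539 -0.3    0.104]
buffer_a 0.61 [286.3, 196.3, 18.1, 38.9] med [ 0.555 -0.107  0.05 ] min [ 0.536 -0.125  0.007] max [ 0.578 -0.079  0.104] topc [ 0.558 -0.104  0.102]
```

View pics/13.png

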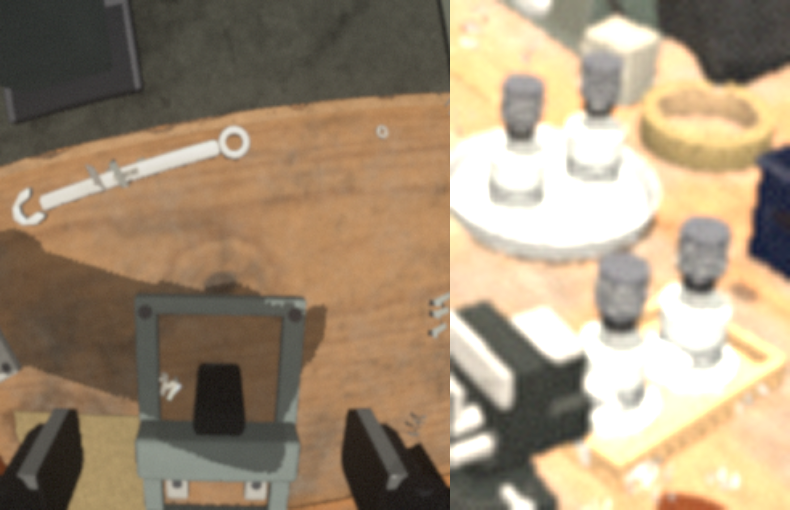

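Run:
```python
from h import *
p=snapshot('side');old=cv2.resize(cv2.imread('pics/2.png'),(512,384),interpolation=cv2.INTER_AREA)
R,t,K=[np.array(p[k]) for k in('R','t','mtx')]
def prof(im,x,y,z0):
    g=cv2.cvtColor(im,cv2.COLOR_BGR2GRAY).astype(np.float32);o=[]
    for z in range(44,78,2):
        c=K@(R@[x,y,z0+z/1000]+t);u,v=c[:2]/c[2]
        o.append(int(np.mean([cv2.getRectSubPix(g,(1,1),(u+d,v))[0,0] for d in(-1,0,1)])))
    return o
print('z',list(range(44,78,2)))
print('old near',prof(old,.431,-.081,0));print('old far ',prof(old,.651,.079,0))
for n,x,y,z in(('soft1',.540,-.299,.006),('soft2',.475,-.304,.006),('stiff1',.623,-.105,.004),('stiff2',.558,-.104,.004)): print(n,prof(p['img'],x,y,z))
```

```text
z [44, 46, 48, 50, 52, 54, 56, 58, 60, 62, 64, 66, 68, 70, 72, 74, 76]
old near [193, 151, 106, 97, 100, 120, 134, 146, 152, 153, 150, 139, 129, 121, 116, 113, 111]
old far  [195, 160, 130, 103, 108, 117, 134, 149, 155, 158, 154, 146, 135, 125, 115, 111, 107]
soft1 [229, 197, 173, 161, 157, 147, 126, 93, 67, 52, 65, 81, 93, 106, 115, 116, 115]
soft2 [205, 181, 165, 163, 158, 149, 122, 90, 60, 54, 63, 78, 91, 102, 110, 117, 117]
stiff1 [236, 210, 181, 167, 154, 143, 124, 101, 83, 77, 94, 103, 109, 109, 109, 108, 107]
stiff2 [218, 190, 174, 162, 158, 147, 128, 103, 81, 74, 76, 87, 93, 97, 102, 108, 114]
```

The ring's dark band has moved from z≈51 mm (unpressed) to z≈61 mm on all four, so each ring rides about 10 mm up. Handing in.

```bash
python3 -c "
from station import *
print(state()['time'],close_job())"
```

```text
the job is handed in; nothing more can be done
59.1 None
```

I slid the vise open, took the clamped buffer out and pressed all four buffers on the steel plate. I then sorted them, slid the vise shut, and handed the job in at 59.1 s; no verdict was reported.

**Sorting by feel:**

| Where it came from | Force at full press | Depth at full press | Spring | Now in |
|---|---|---|---|---|
| Vise | 8.7 N | 10–12 mm | soft | tray |
| Near right of the plate | 9.8 N | about 11 mm | soft | tray |
| By the drawer cabinet | 20.7 N | about 10 mm | stiff | dish |
| Far left of the bench | 20.3 N | about 10 mm | stiff | dish |

**Last checks:**
- **Standing and position:** All four stand upright and well inside their limits, and none had been knocked aside. In the tray they are at (0.540, -0.297) and (0.475, -0.303), in the dish at (0.623, -0.104) and (0.558, -0.102).
- **Rings:** In the side camera, each ring sits about 10 mm higher on its rod than on buffers not yet pressed.
- **Vise:** The jaw handle is back within about 2 mm of its first position, and pushing met a stop. The jaw joint itself could not be read.
- **Gripper:** It is open, clear of everything and reads no force.

**What disagreed or failed:**
- **Fingertips:** They proved to be about 17 mm behind the TCP, not 19 mm ahead of it as stated. My first two grasps of the vise buffer therefore closed on nothing, without moving it. I found the offset from the wrist depth image and corrected for it.
- **Tilted press:** I gripped the buffer by the drawers with the tool tilted to clear them. That press also put about 14 N sideways on it, and it still stood upright afterwards.

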